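# Turn the slide holder face down in the viewing nest

### The arm

A 7-joint arm with a two-finger parallel gripper is mounted at the origin on the work surface. World frame = base frame: x ahead of the robot, y to its left, z up, the work surface at z = 0. Lengths are in mm, angles in rad, forces in N, time in s.
With the tool pointing down it reaches from about 400 to 850 mm from the base axis. Payload 10.4 kg.
Tool frame: the origin (TCP) lies between the finger pads; the fingertips stand 19 mm ahead of it and the grasp point (between the pads) is the TCP (env.tip_reach is the distance from the TCP to the fingertips, in mm); z points along the fingers, x is the direction in which the jaws open and shut, and the axes are right-handed (so a half turn about z gives the same grasp; the last joint's range is limited). The gripper opens to 85 mm and grips with 20 to 120 N. Pads are 22 mm wide; open, the fingers measure 114 mm over their backs; the gripper's body (76 mm by 85 mm) begins 54 mm behind the grasp point. The pads swing forward as they close: fully open they stand 13 mm farther back than shut.
Start: joints at [-1.306, 0.332, -0.065, 1.46, 0.022, 1.35, -0.088], TCP at [177.388, 599.318, 250.338] pointing down, gripper open.
Joint ranges: [-2.6, 2.6], [-0.5, 2.12], [-1.47, 1.34], [0.16, 2.42], [-1.27, 4.41], [0.06, 2.06], [-2.6, 2.6]. Speed limits (rad/s): [2.22, 2.22, 2.79, 2.79, 3.14, 3.14, 3.14].

### API

Orientations are given as a unit quaternion [w, x, y, z].
In Python, from rig import env gives the robot as it stands.
- The arm moves only by the tool jog_arm, never from a script. Its arguments are lists of equal length, an entry for each row: "fingers": the closure, from 0 (fully open) to 1 (shut); "translation": the shift along the tool's x, y, z in cm, a list of three; "rotation": the turn, a rotation vector about the tool's x, y, z in rad, a list of three. A call has 1 to 10 rows; each row shifts and turns the commanded pose from where the row before left it, along the tool's axes as they then stand; what a row does not reach is not made up. A row lasts 1/8 s, in which the tool goes at most 62.5 mm and 10.7 degrees, less where a joint would pass 70% of its speed; a pose out of reach is approached as far as the arm can. A call is refused whole if a number of a shift passes 6.25 or a number of a turn 0.188, either way. A call with a gripper value outside its range is refused whole. The fingers move at their own pace and stop on an object; "squeeze" is the grip in N (left out, the last holds). Time passes only in rows, so rows that do not move let the fingers close. It gives the time, the measured TCP pose, the force and the opening at its end, in the units of the state.
- env.sense(): the state, without advancing time (a new reading comes with each control period).
- env.grab_frame(name): name is "scene" or "top"; returns a dict with "frame" (400x640x3 uint8, red, green, blue), "intrinsics" (3x3 intrinsics, pixels), "k1" (the pictures are not rectified: a ray, as slopes to the right and down, at radius r is drawn at 1 + k1 r^2 times it, then the intrinsics apply), "world_from_camera" (4x4, takes a point from camera to world coordinates). Camera axes: x right, y up, looking along -z (the intrinsics and any distortion apply to the point x, -y, -z); pixel columns grow to the right and rows downward; lengths in mm; the calibration is good to about 2 mm. A picture is of the moment at which its call begins. There is no depth.
- env.job_done(): hands the job in, once; it reports no verdict.
Trained networks look in the newest picture that a camera, given by its name, has taken for a name from the list of things; names that differ only in an ending like _2 or _b are one class to them, and where a whole thing is asked for, a point or a joint stands for the part that bears it (a point fixed in the world has none). Each returns a list of dicts, best first, with "conf" (0 to 1); they miss things now and then, are a little off and sometimes report something else, mostly with a low value. They report only what shows in the picture. A call takes as long as a camera call. They do not tell look-alikes from the thing itself.
- env.recognise(camera, query): "box" ([left, top, right, bottom] in pixels, round what is visible of it).
- env.regions_of(camera, query): "pixels" (400x640 bool, what is visible of it) and "box" ([left, top, right, bottom] in pixels, round what is visible of it).
The state is a dict: "time_s": time; "joint_positions": joint angles; "joint_vel": joint speeds; "effort": joint torques, N m; "position": TCP position; "eef_rot": TCP orientation; "contact_force": force on the tool from outside, world axes, zero at the start; "ft_torque": the same for the moment, N m; "opening": finger opening in mm.
Only numpy, scipy, OpenCV 4.12 (cv2) and the standard library are available. Lean on these libraries where they do the work, as an engineer would, in place of code of your own. Each camera call takes 0.05 s, during which the arm holds its last target.

### The job

Swing the jig's empty flipper plate down flat into its loading position, take the slide holder from the sloping rack and seat it flat, glass up, in the flipper's pocket, then let go of it. Then swing the flipper by the black knob at its free end steadily over, without flinging it, until it is fully down and level over the viewing nest, so that the holder drops glass down into the nest; leave the flipper there. Leave the jar, the phone and the slide box where they are.

Things in the scene. Friction and masses are not known exactly. Their poses are not given: they have to be found in the camera images.
- jig: Fixed turn-over jig, grey base plate 100 x 310 x 12 mm, long side along its y. Origin: on the table under the middle of the hinge; x along the hinge, z up. The flipper loads over its -y half, where two black posts carry it level; the viewing nest, a white block with a round lens, is on its +y half. Two grey cheeks 68 mm high hold the hinge.
- hinge (a point): Middle of the hinge axis, 60 mm above the table. Axes as the jig's; the axis of turning is x.
- flipper (a joint): Flipper angle, rad: 0 = level for loading on the jig's -y side, pocket up; 1.57 = upright; 3.14 = level, upside down, over the nest (stops at 0 and 3.14). From the hinge the knob lies along (0, -cos, sin) of this angle in the jig's axes. Stiff hinge: the plate stays where it is left or sinks slowly; it takes about 1 to 5 N at the knob.
- knob (a point): Centre of the black barrel knob at the flipper's free end, 176 mm from the hinge axis: 32 mm diameter, 30 mm long along the hinge direction, on a 10 mm rod. Pinch it by its two flat ends, a finger on either side along the hinge direction: it turns in the pinch as the plate swings. The plate's end, 24 mm wide, is 29 mm inward of it. Its axes turn with the flipper.
- pocket (a point): Centre of the pocket floor in the flipper, 78 mm from the hinge axis; 51 mm above the table at angle 0. z points out of the pocket, x along the hinge, y along its length. It fits the holder with 1.5 mm play all round; corner walls 10 mm high flare outwards. Along its middle 60 mm there are no walls and the 6 mm plate narrows to 36 mm, so fingers fit beside and below the holder.
- nest (a point): Centre of the floor of the viewing nest, 43 mm above the table, 78 mm from the hinge on the jig's +y side. Axes as the jig's; the nest is 96 mm long along y and 56 mm along x, with 2 mm play all round and flared corner walls 14 mm high.
- rack: Fixed rack: a white strip, 36 x 100 mm, rising at 40 degrees along the rack's +x, with a 14 mm lip at its lower end. Origin: on the table below the strip's middle, whose surface is 85 mm up. A lamp bar (20 deep, 110 wide, 16 mm high) hangs over it, centre 28 mm to +x and 186 mm up, on a post 80 mm to +x: it bars a tool coming straight down.
- holder: Black slide holder, 96 x 56 x 18 mm, about 0.16 kg, with a glass slide set in its face; its back is plain black. Origin: centre of its back. Its x is its length, y its width, z points out of the glass face. At the start it lies glass up on the rack's slope, its length up the slope, its lower end at the lip; its sides overhang the strip by 10 mm each.
- holder_mid (a point): Middle of the slide holder, 9 mm from its back; axes as the holder's.
- oil_jar: Bystander: loose amber jar with a black cap, 44 mm diameter, 60 mm high; origin at the centre of its underside.
- phone: Bystander: loose black telephone lying flat, 150 x 72 x 9 mm; origin at the centre of its underside.
- slide_box: Bystander: loose blue slide box, 90 x 85 x 32 mm; origin at the centre of its underside.
- button_far: Steel turn button, 40 x 5 x 4 mm, on a pivot at the knob end of the pocket, its underside 19.5 mm above the pocket floor (another at the hinge end); origin at its middle. Both are geared to the hinge: clear of the pocket when the flipper is level (below 0.05 rad), they turn in over the seated holder from about 0.15 rad and let it go again at about 3.0 rad. A badly seated holder blocks them.
Things that resemble listed ones, but are neither listed nor needed, are in the scene too. What is shaped like the holder but blue or purple is not meant.

How it is judged (in metres and radians):
On the way, in this order (a step that is already met when the one before it is completed fails the run):
1. the empty flipper lies flat in its loading position (value of joint flipper below 0.08 rad), for 0.2 s.
2. the holder lies flat, glass up, in the pocket of the level flipper, let go (value of joint flipper below 0.08 rad and angle between holder's own z axis and vertical below 0.08 rad and z of holder in the frame of pocket below 0.003 m and horizontal distance between holder and pocket below 0.006 m and angle between the x axis of holder and the y axis of pocket, either way round below 0.12 rad and contact force between holder and the fingers below 0.1 N), for 0.2 s.
3. the flipper carries the holder past upright (value of joint flipper above 1.7 rad and distance between holder and pocket below 0.012 m).
At the end, for the whole second after the job is handed in: The holder rests glass down, level within 0.1 rad, in the nest: middle within 6 mm of its centre and under 12 mm above its floor, in line within 0.12 rad; flipper over it beyond 3.05 rad; jar, phone and slide box within 30 mm of their starts (value of joint flipper above 3.05 rad and angle between holder's own z axis and vertical above 3.04 rad and horizontal distance between holder_mid and nest below 0.006 m and z of holder_mid in the frame of nest below 0.012 m and angle between the x axis of holder and the y axis of nest, either way round below 0.12 rad and linear speed of holder below 0.02 m/s and distance of each of oil_jar, phone, slide_box from where it was at the start of the episode below 0.03 m); the robot touches nothing.
It fails at once if the flipper is flung (faster than 3 rad/s) (velocity of joint flipper above 3 rad/s).
It fails at once if the holder is dropped onto the table (height (world z) of holder_mid below 0.04 m).
It fails at once if the jar, the phone or the slide box is pushed away (distance of any of oil_jar, phone, slide_box from where it was at the start of the episode above 0.03 m).
It also fails if it takes over 72 s, if anything falls off the work surface, if the arm or the gripper's body presses on something with over 40 N, if the wrist force passes 120 N, or if a joint passes its speed limit or range.

## Working session

There is one attempt and no reset: what is moved stays moved. The work goes in short steps, Python scripts to look and compute and a tool call to move; the robot and the scene stay as the last step left them, time stands still between calls to the robot, and variables do not carry over. Pictures are saved under pics/ and viewed, and the job is handed in when it is done.

Besides the shell and the picture viewer there is one more tool, called as name(argument=value, ...) on one line, values as JSON. jog_arm: Moves the arm, as the interface text tells. Its arguments: {"type":"object","properties":{"fingers":{"type":"array"},"translation":{"type":"array"},"rotation":{"type":"array"},"squeeze":{"type":"number"}},"required":["fingers","translation","rotation"]}

```bash
ls; mkdir -p pics; cat > h.py <<'E'
import numpy as np, cv2
from scipy.spatial.transform import Rotation as R
from rig import env
def grab(name,save=None):
    f=env.grab_frame(name)
    if save: cv2.imwrite('pics/'+save,f['frame'][:,:,::-1])
    return f
def proj(f,P):
    P=np.atleast_2d(P).astype(float); T=np.linalg.inv(f['world_from_camera']); c=P@T[:3,:3].T+T[:3,3]
    s=np.c_[c[:,0]/-c[:,2],-c[:,1]/-c[:,2]]; r2=(s**2).sum(1,keepdims=True); s=s*(1+f['k1']*r2)
    K=np.array(f['intrinsics']); return np.c_[K[0,0]*s[:,0]+K[0,2],K[1,1]*s[:,1]+K[1,2]]
def ray(f,uv):
    K=np.array(f['intrinsics']); d=np.array([(uv[0]-K[0,2])/K[0,0],(uv[1]-K[1,2])/K[1,1]]); s=d.copy()
    for _ in range(30): s=d/(1+f['k1']*(s@s))
    T=np.array(f['world_from_camera']); v=T[:3,:3]@np.array([s[0],-s[1],-1]); return T[:3,3],v/np.linalg.norm(v)
def at_z(f,uv,z):
    o,v=ray(f,uv); return o+v*(z-o[2])/v[2]
def Rq(q): return R.from_quat([q[1],q[2],q[3],q[0]])
E
python3 - <<'E'
from h import *
for c in ['scene','top']:
    f=grab(c,c+'0.png'); print(c,f['world_from_camera'][:3,3],f['k1'])
    for q in ['jig','flipper','knob','pocket','nest','rack','holder','oil_jar','phone','slide_box','button_far']:
        try: print(q,[(np.round(d['box']).astype(int).tolist(),round(d['conf'],2)) for d in env.recognise(c,q)][:4])
        except Exception as e: print(q,e)
s=env.sense(); print(s)
E
```

```text
pics
scene [1026.02790996  258.50574523  968.02170683] -0.01661668085656745
jig []
flipper [([410, 219, 459, 273], 0.56)]
knob [([410, 219, 459, 270], 0.82)]
pocket [([410, 217, 461, 266], 0.83), ([244, 239, 261, 261], 0.23)]
nest [([354, 217, 478, 310], 0.67)]
rack [([257, 131, 314, 204], 0.79)]
holder [([318, 197, 336, 228], 0.84), ([303, 132, 329, 158], 0.8), ([273, 151, 307, 168], 0.69), ([227, 143, 262, 175], 0.58)]
oil_jar [([244, 236, 263, 259], 0.68)]
phone [([289, 263, 336, 328], 0.71)]
slide_box [([332, 307, 376, 356], 0.92), ([244, 240, 266, 258], 0.28)]
button_far []
top [466.11641691 -47.36443578 985.31248555] -0.03182966775859969
jig [([137, 174, 272, 225], 0.84)]
flipper [([145, 177, 204, 214], 0.61)]
knob [([147, 178, 206, 214], 0.65)]
pocket [([148, 179, 208, 216], 0.83), ([140, 176, 268, 228], 0.54), ([350, 107, 367, 130], 0.39)]
nest []
rack [([357, 180, 429, 251], 0.57)]
holder [([369, 207, 404, 245], 0.77), ([300, 185, 337, 229], 0.67), ([366, 267, 413, 314], 0.58)]
oil_jar [([347, 108, 367, 131], 0.81)]
phone [([252, 87, 315, 142], 0.97)]
slide_box [([197, 84, 244, 126], 0.83)]
button_far []
{'time_s': 1.2, 'joint_positions': array([-1.30558248,  0.33220651, -0.0647079 ,  1.46009809,  0.02157271,
        1.34993307, -0.08849795]), 'joint_vel': array([ 0.000301  , -0.00011173, -0.00062117, -0.00036925, -0.00146   ,
       -0.00137122,  0.00017577]), 'effort': array([ 1.70904427e-04, -6.25236225e+01,  4.92034794e-02, -3.91830790e+01,
        1.65192591e-02,  1.96713860e-03,  8.02506435e-07]), 'position': array([177.38385141, 599.30836261, 250.3343797 ]), 'eef_rot': array([-3.21012011e-05,  8.01202288e-01,  5.98393594e-01,  5.00574099e-06]), 'contact_force': array([ 0.41748028,  0.47733351, -0.30147793]), 'ft_torque': array([-0.04041381, -0.02484438, -0.01948407]), 'opening': 85.60437870593425}
```

```bash
python3 - <<'E'
import cv2
for c,(x0,y0,x1,y1) in dict(scene=(200,110,500,360),top=(120,70,440,330)).items():
    im=cv2.imread(f'pics/{c}0.png'); k=im[y0:y1,x0:x1]; s=min(800/(x1-x0),600/(y1-y0)); cv2.imwrite(f'pics/{c}0z.png',cv2.resize(k,None,fx=s,fy=s,interpolation=2)); print(s)
E
```

```text
2.4
2.3076923076923075
```

View pics/scene0.png

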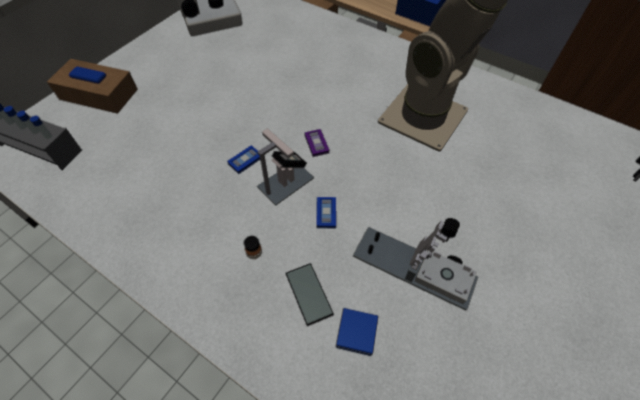

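View pics/top0.png

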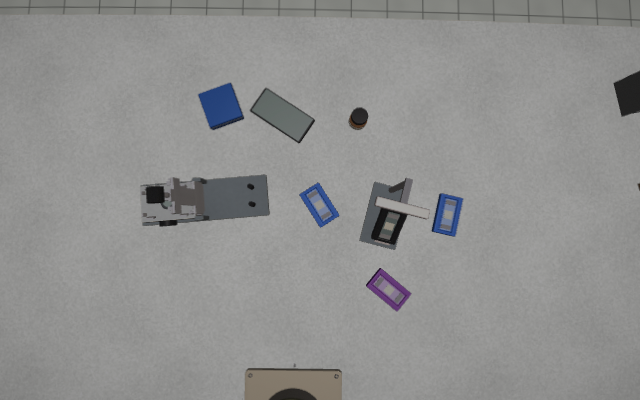

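View pics/scene0z.png

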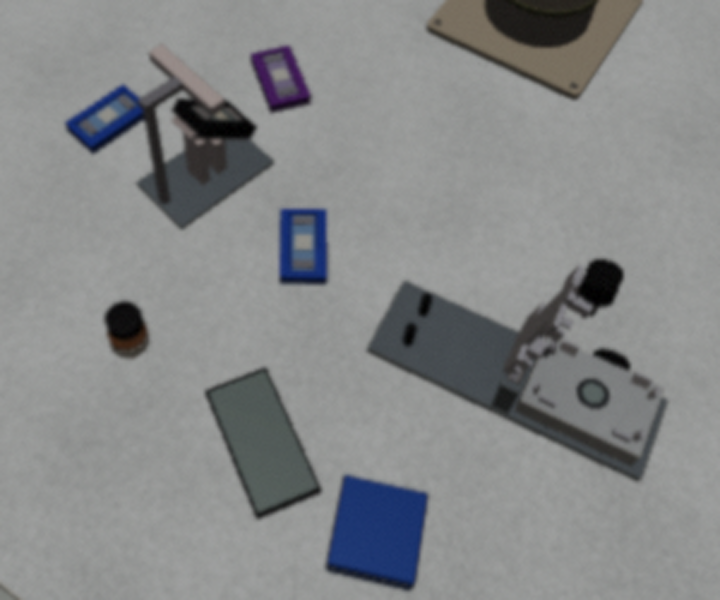

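View pics/top0z.png

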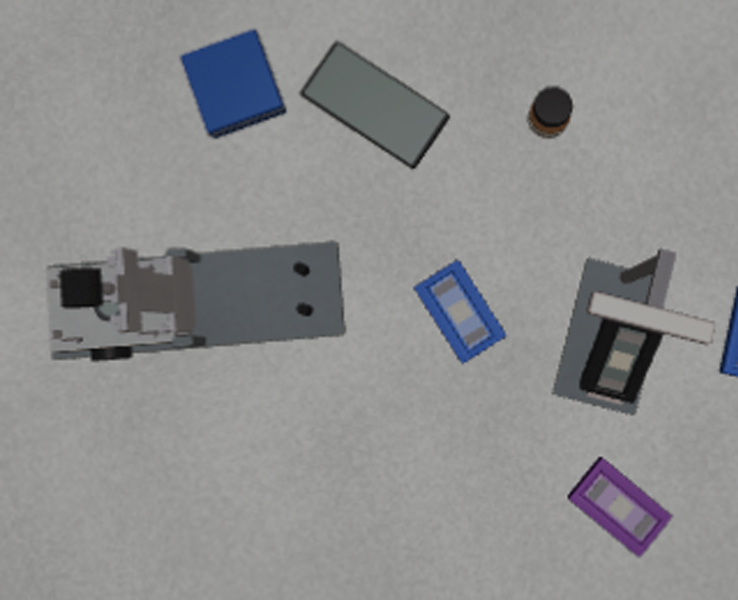

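```bash
python3 - <<'E'
import cv2
for n,c,(x0,y0,x1,y1) in [('a','scene',(345,210,485,315)),('b','top',(130,165,280,235)),('c','scene',(225,125,345,205)),('d','top',(345,170,445,255))]:
    im=cv2.imread(f'pics/{c}0.png'); k=im[y0:y1,x0:x1]; s=min(800/(x1-x0),600/(y1-y0)); s=5 if s<6 else int(s); k=cv2.resize(k,None,fx=s,fy=s,interpolation=2)
    k=cv2.convertScaleAbs(k,alpha=1.4,beta=10)
    for i in range(0,x1-x0,10): cv2.putText(k,str(x0+i),(i*s,8),0,.3,(0,0,255)); cv2.line(k,(i*s,10),(i*s,16),(0,0,255))
    for i in range(0,y1-y0,10): cv2.putText(k,str(y0+i),(0,i*s),0,.3,(0,0,255)); cv2.line(k,(20,i*s),(26,i*s),(0,0,255))
    cv2.imwrite(f'pics/z0{n}.png',k); print(s,k.shape)
E
python3 - <<'E'
from h import *
f=env.grab_frame('top'); print(f['intrinsics'])
E
```

```text
5 (525, 700, 3)
5 (350, 750, 3)
6 (480, 720, 3)
7 (595, 700, 3)
[[400.59217772   0.         319.58560418]
 [  0.         400.59217772 195.62131812]
 [  0.           0.           1.        ]]
```

View pics/z0a.png

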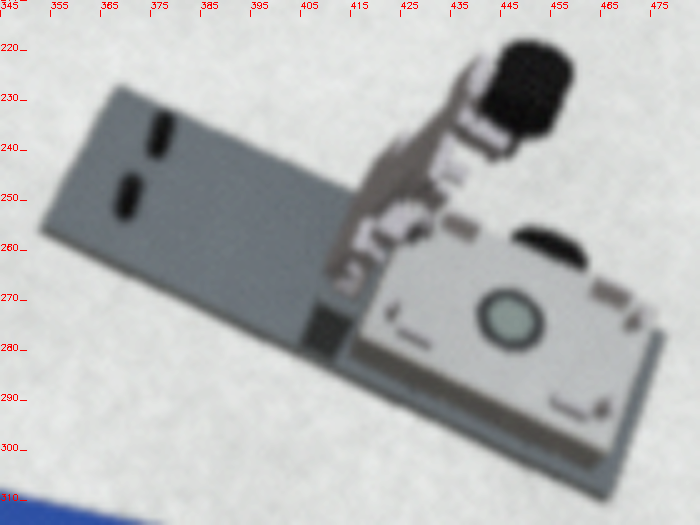

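View pics/z0b.png

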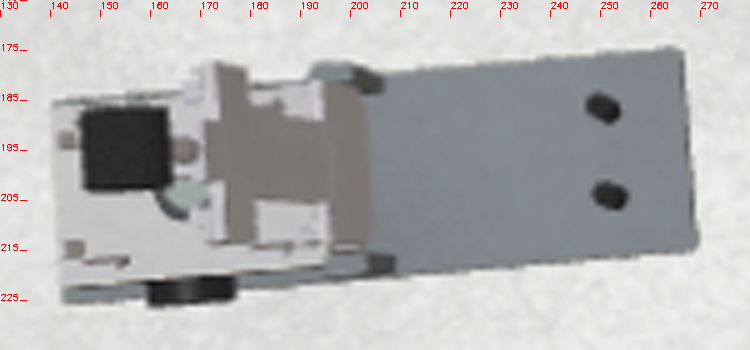

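View pics/z0c.png

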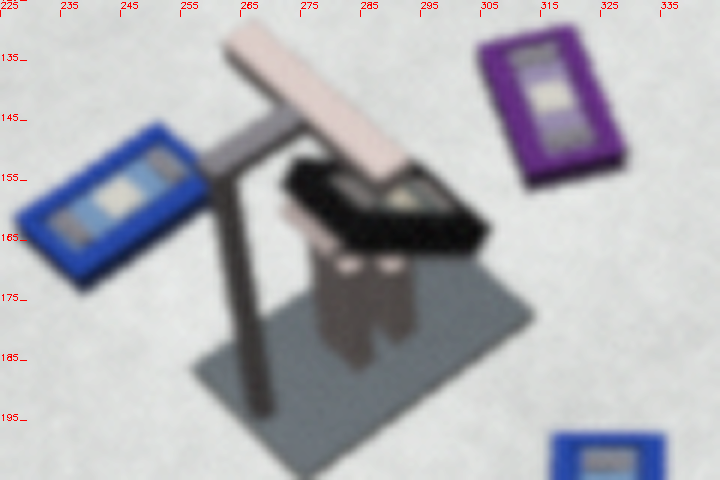

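View pics/z0d.png

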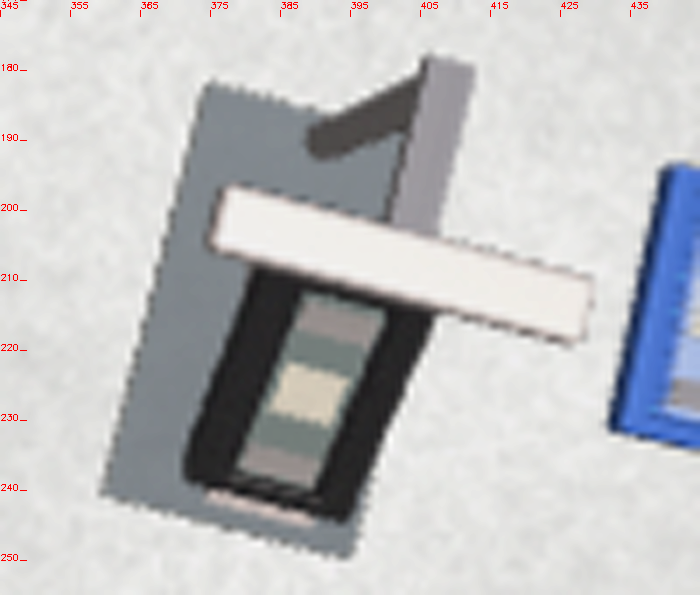

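```bash
cat > fit.py <<'E'
from h import *
from scipy.optimize import least_squares
F={c:env.grab_frame(c) for c in ['scene','top']}
def fr(p): 
    return R.from_euler('z',p[2]).as_matrix(), np.array([p[0],p[1],0])
def res(p,obs,off=0):
    M,t=fr(p); return np.concatenate([ (proj(F[c],M@np.array(P)+t)[0]-uv)*w for c,P,uv,w in obs])
jo=[('top',(50,-155,6),(266.4,174.4),1),('top',(-50,-155,6),(269.4,214.6),1),('top',(-50,155,6),(142.4,225.4),1),
('scene',(-50,-155,12),(369,227.4),1),('scene',(50,-155,6),(353,256.2),1),('scene',(50,155,0),(466.6,310),1),('scene',(-50,155,12),(477.6,277),1),('scene',(0,78,43),(447.2,274),1)]
r=least_squares(res,[500,200,0,],args=(jo,)); print('jig',r.x); print(np.round(r.fun.reshape(-1,2),2).tolist())
J=r.x
# knob center
def kn(x):
    M,t=fr(J); P=M@np.array([0,-176*np.cos(x[0]),60+176*np.sin(x[0])])+t
    return np.concatenate([proj(F['scene'],P)[0]-(345+527/5,210+90/5),proj(F['top'],P)[0]-(130+126/5,165+148/5)])
k=least_squares(kn,[1.8]); print('flip',k.x,k.fun)
d=lambda u,v:(345+u/7,170+v/7)
c=lambda u,v:(225+u/6,125+v/6)
# bar top corners: frame rack x fwd; y left
ro=[('top',(38,55,194),d(227,186),1),('top',(38,-55,194),d(596,276),1),('top',(18,-55,186),d(580,346),1),('top',(18,55,190),d(210,247),1),
('scene',(38,-55,194),c(222,38),1),('scene',(18,-55,194),c(262,22),.7),('scene',(18,55,194),c(412,155),1),('scene',(38,55,190),c(378,178),1)]
r=least_squares(res,[500,-200,0,],args=(ro,)); print('rack',r.x); print(np.round(r.fun.reshape(-1,2),2).tolist())
K=r.x
a=np.radians(40)
def hold(x,pts):
    # x: X,Y,yaw,s
    M,t=fr(x); ux=np.array([np.cos(a),0,np.sin(a)]);uz=np.array([-np.sin(a),0,np.cos(a)])
    return [M@(np.array([0,0,85])+ux*(s+x[3])+np.array([0,1,0])*y+uz*z)+t for s,y,z in pts]
ho=[('top',(-48,28,9),d(184,480)),('top',(-48,-28,18),d(352,522)),('scene',(-48,28,18),c(490,230)),('scene',(-48,28,0),c(470,254)),('scene',(48,28,0),c(348,250)),('scene',(48,-28,18),c(300,158)),('scene',(48,-28,0),c(284,187))]
# glass centre yellow mark
ho+=[('top',(0,0,18),d(310,394))]
def hr(x):
    P=hold(x,[o[1] for o in ho]); return np.concatenate([proj(F[o[0]],p)[0]-o[2] for o,p in zip(ho,P)]+[[(x[3]+2)*.3]])
h=least_squares(hr,[*K,0]); print('holder',h.x); print(np.round(h.fun[:-1].reshape(-1,2),2).tolist())
print(hold(h.x,[(0,0,0),(0,0,9)]))
E
python3 fit.py
```

```text
jig [5.18852837e+02 2.24050099e+02 1.00377259e-01]
[[-1.29, -1.01], [-1.13, -0.62], [-0.72, -0.6], [-0.86, -2.09], [-0.79, -0.99], [-0.84, 0.91], [1.23, -1.45], [-0.27, -0.71]]
flip [1.7456758] [-0.4377311  -1.09934044 -1.04727002 -1.19843774]
rack [ 4.70823952e+02 -2.15300310e+02 -2.38349580e-01]
[[-0.69, -1.03], [0.1, -0.05], [-1.07, -0.26], [-0.98, 0.09], [-1.03, -1.66], [-1.2, -1.89], [0.11, -1.44], [-0.19, -0.2]]
holder [ 4.75141393e+02 -2.16377987e+02 -1.96902019e-01 -6.52798181e+00]
[[-0.19, -1.61], [-0.46, 0.06], [0.47, -1.89], [1.02, -0.73], [1.22, 0.59], [-1.55, -0.9], [-1.6, -0.24], [-0.69, 0.24]]
[array([ 470.23729623, -215.39968471,   80.80389417]), array([ 464.563991  , -214.26793539,   87.69829416])]
```

```bash
cat > edge.py <<'E'
from h import *
from scipy.optimize import least_squares
from scipy.ndimage import map_coordinates, gaussian_filter
def prep(f): return gaussian_filter(cv2.cvtColor(f['frame'],cv2.COLOR_RGB2GRAY).astype(float),0.7)
def edge_res(f,g,A,B,W=4,n=25,sign=0):
    """A,B 3D ends; signed normal offset of strongest edge, px"""
    P=A+(B-A)*np.linspace(0.06,.94,n)[:,None]; uv=proj(f,P); t=uv[-1]-uv[0]; t/=np.linalg.norm(t); nn=np.array([-t[1],t[0]])
    s=np.arange(-W,W+.01,.1); out=[]
    for p in uv:
        q=p+s[:,None]*nn; v=map_coordinates(g,[q[:,1],q[:,0]],order=1); d=np.gradient(v,.1)
        d=np.convolve(d,np.ones(7)/7,'same'); d[:5]=0;d[-5:]=0
        k=np.argmax(abs(d) if not sign else sign*d); m=slice(max(0,k-8),k+9); w=abs(d[m]); out.append((w*s[m]).sum()/(w.sum()+1e-9) if w.max()>3 else np.nan)
    return np.array(out)
def model(p): 
    M=R.from_euler('z',p[2]).as_matrix(); t=np.array([p[0],p[1],0]); return lambda P:np.asarray(P,float)@M.T+t
def fit(F,edges,p0,Ws=(5,3,2),off=None):
    G={c:prep(F[c]) for c in F}; p=np.array(p0,float)
    for W in Ws:
        def r(x,med=False):
            T=model(x); o=[]
            for c,A,B in edges:
                e=edge_res(F[c],G[c],T(A),T(B),W); o.append(np.nanmedian(e) if med else np.nan_to_num(e))
            return np.array(o) if med else np.concatenate(o)
        p=least_squares(r,p,loss='soft_l1',f_scale=.4,diff_step=1e-4,x_scale=[1,1,.01]).x
    return p,r(p,True)
E
cat > t1.py <<'E'
from edge import *
F={c:env.grab_frame(c) for c in ['scene','top']}
E=[('top',(50,-155,0),(-50,-155,0)),('top',(-50,-150,6),(-50,-10,6)),('top',(50,-155,12),(50,-20,12)),('top',(-50,100,6),(-50,150,6)),
('scene',(-50,-155,12),(50,-155,12)),('scene',(50,-155,0),(50,155,0)),('scene',(-50,-155,12),(-50,-20,12)),('scene',(-50,155,12),(50,155,12))]
for sub in (E,E[:4],E[4:]):
    p,m=fit(F,sub,[518,223,.1]); print(np.round(p,3),np.round(m,2))
Er=[('top',(38,55,194),(38,-55,194)),('top',(18,55,186),(18,-55,186)),('top',(18,55,194),(38,55,194)),('top',(18,-55,190),(38,-55,190)),
('scene',(18,-55,194),(18,55,194)),('scene',(38,-55,190),(38,55,190)),('scene',(18,-55,194),(38,-55,194)),('scene',(18,55,194),(38,55,194))]
for sub in (Er,Er[:4],Er[4:]):
    p,m=fit(F,sub,[471,-216,-.23],Ws=(4,2)); print(np.round(p,3),np.round(m,2))
E
python3 t1.py
```

```text
[5.17093e+02 2.22957e+02 1.02000e-01] [-0.37 -0.26 -0.15 -0.44 -0.4   0.6   1.12  0.02]
[5.16505e+02 2.22170e+02 1.04000e-01] [-0.07 -0.07  0.07 -0.11]
[5.19072e+02 2.23247e+02 1.14000e-01] [-0.39 -0.1   0.59  0.08]
[ 4.71993e+02 -2.15589e+02 -2.28000e-01] [ 0.76 -0.1   0.61 -0.52  0.25 -0.32 -0.81 -0.87]
[ 4.70892e+02 -2.16033e+02 -2.33000e-01] [ 0.5  -0.68  0.21 -0.86]
[ 4.73224e+02 -2.12670e+02 -2.52000e-01] [-0.03 -0.51 -0.19 -0.19]
```

```bash
cat > plan.py <<'E'
from h import *
import json
def Rtool(xaz,zdir=(0,0,-1)):
    z=np.array(zdir,float);z/=np.linalg.norm(z); x=np.array([np.cos(xaz),np.sin(xaz),0]); x-=z*(x@z); x/=np.linalg.norm(x)
    return R.from_matrix(np.c_[x,np.cross(z,x),z])
def rows(p0,R0,wps,fingers,n=None,dec=2,show=True):
    """wps list of (pos,Rot,nrows)"""
    tr=[];ro=[];p=np.array(p0,float);r=R0
    for P,Q,n in wps:
        ps=p.copy(); rs=r; P=np.array(P,float); dr=(rs.inv()*Q).as_rotvec()
        for i in range(1,n+1):
            tp=ps+(P-ps)*i/n; tq=rs*R.from_rotvec(dr*i/n)
            t=np.round(r.inv().apply(tp-p)/10,dec); w=np.round((r.inv()*tq).as_rotvec(),3)
            tr.append(t.tolist()); ro.append(w.tolist()); p=p+r.apply(t*10); r=r*R.from_rotvec(w)
    if show:
        for k in range(0,len(tr),10):
            print('"translation":',json.dumps(tr[k:k+10]),'\n"rotation":',json.dumps(ro[k:k+10]),'\n fingers',len(tr[k:k+10]),'max',np.abs(tr[k:k+10]).max(),np.abs(ro[k:k+10]).max())
    return p,r
def cur():
    s=env.sense(); return s['position'],Rq(s['eef_rot']),s
E
python3 - <<'E'
from plan import *
p,r,s=cur()
rows(p,r,[((513.6,253.2,310),Rtool(.104),10),((513.6,253.2,300),Rtool(.104),2)],0)
E
```

```text
"translation": [[-2.36, 4.21, -0.6], [-1.86, 4.45, -0.59], [-1.31, 4.64, -0.6], [-0.76, 4.77, -0.6], [-0.19, 4.82, -0.59], [0.37, 4.81, -0.6], [0.93, 4.74, -0.6], [1.49, 4.59, -0.6], [2.01, 4.38, -0.59], [2.52, 4.12, -0.6]] 
"rotation": [[-0.0, -0.0, 0.118], [-0.0, -0.0, 0.118], [-0.0, -0.0, 0.118], [-0.0, -0.0, 0.118], [-0.0, -0.0, 0.117], [-0.0, -0.0, 0.118], [-0.0, -0.0, 0.118], [-0.0, -0.0, 0.118], [-0.0, -0.0, 0.118], [-0.0, -0.0, 0.118]] 
 fingers 10 max 4.82 0.118
"translation": [[-0.0, -0.0, 0.5], [-0.0, -0.0, 0.5]] 
"rotation": [[-0.0, -0.0, -0.0], [-0.0, -0.0, -0.0]] 
 fingers 2 max 0.5 0.0
```

jog_arm(fingers=[0, 0, 0, 0, 0, 0, 0, 0, 0, 0], translation=[[-2.36, 4.21, -0.6], [-1.86, 4.45, -0.6], [-1.31, 4.64, -0.6], [-0.76, 4.77, -0.6], [-0.19, 4.82, -0.6], [0.37, 4.81, -0.6], [0.93, 4.74, -0.6], [1.49, 4.59, -0.6], [2.01, 4.38, -0.6], [2.52, 4.12, -0.6]], rotation=[[0, 0, 0.118], [0, 0, 0.118], [0, 0, 0.118], [0, 0, 0.118], [0, 0, 0.118], [0, 0, 0.118], [0, 0, 0.118], [0, 0, 0.118], [0, 0, 0.118], [0, 0, 0.118]])

```text
time_s: 2.7
position: [514.4, 251.9, 310.8]
eef_rot: [-0.0, 0.999, 0.05, 0.0]
contact_force: [-0.3, 0.3, -0.5]
opening: 85.9
```

```bash
python3 - <<'E'
from plan import *
p,r,s=cur(); print(s['time_s'],p,r.as_matrix()[:,0],s['joint_positions'].round(3))
for c in ['scene','top']:
    f=grab(c,c+'1.png'); print(c,proj(f,[p]), [(np.round(d['box'],1).tolist(),round(d['conf'],2)) for d in env.recognise(c,'knob')])
    im=cv2.imread(f'pics/{c}1.png'); x0,y0,x1,y1=(330,120,530,320) if c=='scene' else (60,120,280,280)
    cv2.imwrite(f'pics/{c}1z.png',cv2.resize(im[y0:y1,x0:x1],None,fx=3,fy=3,interpolation=2))
E
```

```text
2.7 [514.35379312 251.8835292  310.75178693] [9.95062455e-01 9.92497879e-02 4.37038648e-04] [-0.842  0.189  0.358  1.528 -0.067  1.436 -0.381]
scene [[460.04936262 205.89768712]] [([409.1, 222.2, 456.8, 270.0], 0.6)]
top [[137.51835019 190.97754531]] [([145.8, 177.0, 205.7, 213.4], 0.73)]
```

View pics/scene1z.png

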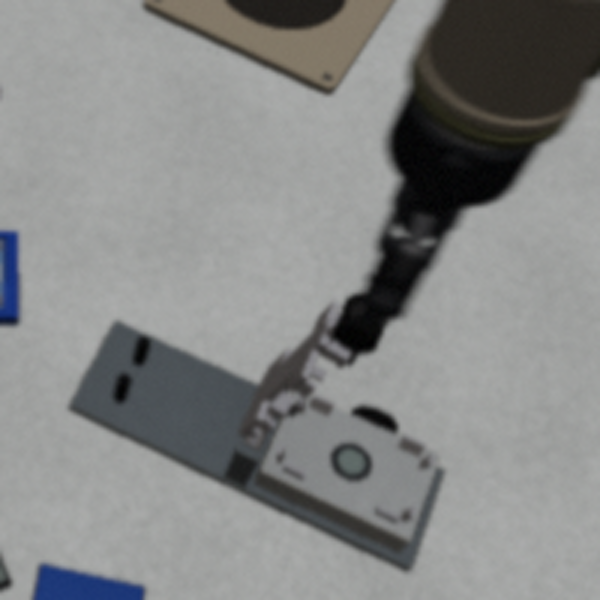

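View pics/top1z.png

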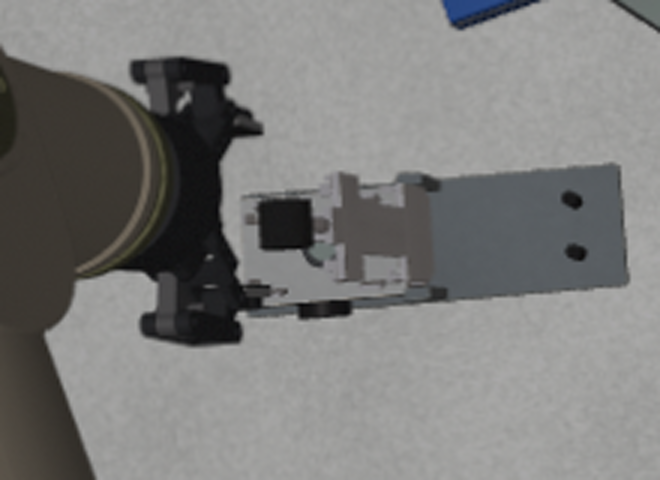

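jog_arm(fingers=[0, 0, 0.3, 0.3, 0.3, 0.3, 0.3], translation=[[0, 0, 1.7], [0, 0, 1.7], [0, 0, 1.7], [0, 0, 1.4], [0, 0, 1.2], [0, 0, 0], [0, 0, 0]], rotation=[[0, 0, 0], [0, 0, 0], [0, 0, 0], [0, 0, 0], [0, 0, 0], [0, 0, 0], [0, 0, 0]])

```text
time_s: 3.78
position: [513.7, 253.1, 233.8]
eef_rot: [-0.0, 0.999, 0.051, 0.0]
contact_force: [0.3, 0.1, 0.6]
opening: 59.8
```

```bash
python3 - <<'E'
from plan import *
p,r,s=cur(); print(s['time_s'],p,r.as_matrix()[:,0],s['joint_positions'].round(3))
for c in ['scene','top']:
    f=grab(c,c+'2.png'); print(c,proj(f,[p]))
    im=cv2.imread(f'pics/{c}2.png'); x0,y0,x1,y1=(400,160,520,280) if c=='scene' else (80,130,240,250)
    cv2.imwrite(f'pics/{c}2z.png',cv2.resize(im[y0:y1,x0:x1],None,fx=5,fy=5,interpolation=2))
E
```

```text
3.775 [513.70186287 253.14770302 233.79933388] [9.94704643e-01 1.02772568e-01 6.86824090e-04] [-0.837  0.227  0.35   1.646 -0.081  1.282 -0.369]
scene [[449.82775788 225.76335016]]
top [[154.7294036  194.49834873]]
```

View pics/scene2z.png

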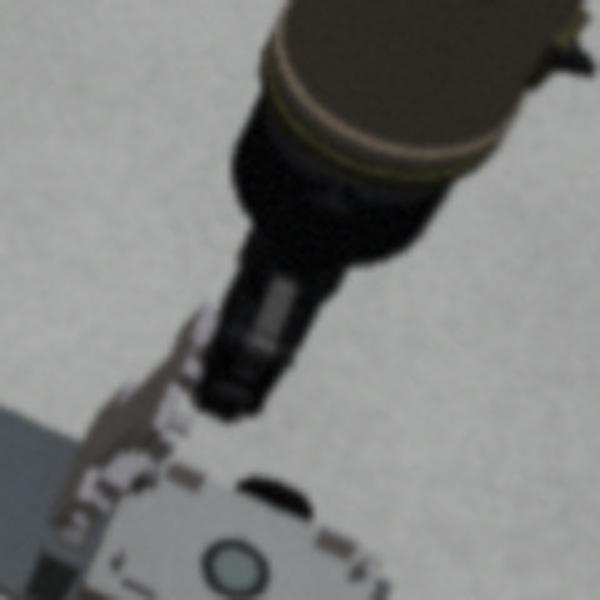

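View pics/top2z.png

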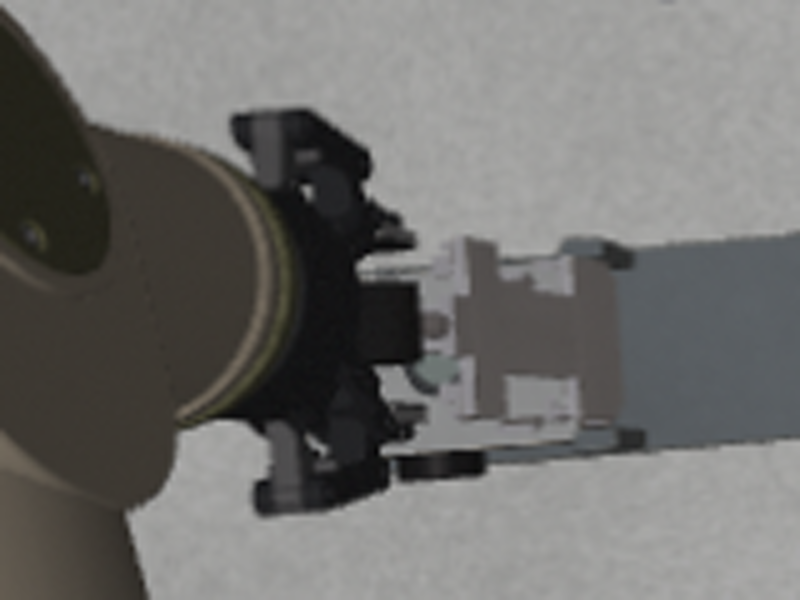

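jog_arm(fingers=[0.8, 0.8, 0.8, 0.8, 0.8], translation=[[0, 0, 0], [0, 0, 0], [0, 0, 0], [0, 0, 0], [0, 0, 0]], rotation=[[0, 0, 0], [0, 0, 0], [0, 0, 0], [0, 0, 0], [0, 0, 0]], squeeze=25)

```text
time_s: 4.5
position: [515.2, 253.1, 234.2]
eef_rot: [-0.001, 0.999, 0.051, 0.002]
contact_force: [9.1, 0.8, -1.7]
opening: 29.4
```

```bash
python3 - <<'E'
from plan import *
p,r,s=cur(); print(s['time_s'],p,r.as_rotvec(),s['contact_force'],s['ft_torque'],s['opening'])
J=np.array([516.8,222.7,.104]); M=R.from_euler('z',J[2]).as_matrix()
loc=M.T@(p-[J[0],J[1],0]); print('knob in jig',loc, np.arctan2(loc[2]-60,-loc[1]), np.hypot(loc[2]-60,loc[1]))
E
```

```text
4.5 [515.19294256 253.08082824 234.16104227] [-3.1363662  -0.16036544 -0.00645408] [ 9.10736174  0.84072606 -1.68849192] [ 0.32724982 -1.32067584 -0.0570314 ] 29.432461253082923
knob in jig [  1.5555392   30.38350961 234.16104227] 1.743514504099339 176.79147689217348
```

```bash
cat > arc.py <<'E'
from plan import *
J=np.array([518.3,222.7,.104]); M=R.from_euler('z',J[2]).as_matrix()
def kp(a,rad=176,J=J): 
    M=R.from_euler('z',J[2]).as_matrix(); return M@np.array([0,-rad*np.cos(a),60+rad*np.sin(a)])+[J[0],J[1],0]
E
python3 - <<'E'
from arc import *
p,r,s=cur()
p0=np.array([513.7,253.1,233.8]); r0=Rtool(.104)
rows(p0,r0,[(kp(a),r0,1) for a in np.linspace(1.7435,0,19)],0)
E
```

```text
"translation": [[0.14, 0.05, 0.04], [0.0, 1.69, -0.21], [0.0, 1.7, -0.05], [0.0, 1.7, 0.12], [0.0, 1.68, 0.28], [0.0, 1.65, 0.45], [0.0, 1.59, 0.6], [0.0, 1.53, 0.75], [0.0, 1.45, 0.9], [0.0, 1.36, 1.03]] 
"rotation": [[0.0, 0.0, 0.0], [0.0, 0.0, 0.0], [0.0, 0.0, 0.0], [0.0, 0.0, 0.0], [0.0, 0.0, 0.0], [0.0, 0.0, 0.0], [0.0, 0.0, 0.0], [0.0, 0.0, 0.0], [0.0, 0.0, 0.0], [0.0, 0.0, 0.0]] 
 fingers 10 max 1.7 0.0
"translation": [[0.0, 1.25, 1.16], [0.0, 1.13, 1.27], [0.0, 1.0, 1.38], [0.0, 0.87, 1.47], [0.0, 0.72, 1.54], [0.0, 0.56, 1.61], [0.0, 0.41, 1.65], [0.0, 0.25, 1.69], [0.0, 0.08, 1.7]] 
"rotation": [[0.0, 0.0, 0.0], [0.0, 0.0, 0.0], [0.0, 0.0, 0.0], [0.0, 0.0, 0.0], [0.0, 0.0, 0.0], [0.0, 0.0, 0.0], [0.0, 0.0, 0.0], [0.0, 0.0, 0.0], [0.0, 0.0, 0.0]] 
 fingers 9 max 1.7 0.0
```

jog_arm(fingers=[0.8, 0.8, 0.8, 0.8, 0.8, 0.8, 0.8, 0.8, 0.8, 0.8], translation=[[0.15, 0.05, 0], [0, 1.7, -0.21], [0, 1.7, -0.05], [0, 1.7, 0.12], [0, 1.68, 0.28], [0, 1.65, 0.45], [0, 1.59, 0.6], [0, 1.53, 0.75], [0, 1.45, 0.9], [0, 1.36, 1.03]], rotation=[[0, 0, 0], [0, 0, 0], [0, 0, 0], [0, 0, 0], [0, 0, 0], [0, 0, 0], [0, 0, 0], [0, 0, 0], [0, 0, 0], [0, 0, 0]])

```text
time_s: 5.75
position: [529.9, 108.7, 194.1]
eef_rot: [0.0, 0.999, 0.051, 0.0]
contact_force: [4.2, 3.5, 2.0]
opening: 29.8
```

```bash
python3 - <<'E'
from arc import *
p,r,s=cur(); print(s['time_s'],p,r.as_rotvec(),s['contact_force'],s['opening'])
loc=M.T@(p-[J[0],J[1],0]); print('knob in jig',loc, np.arctan2(loc[2]-60,-loc[1]), np.hypot(loc[2]-60,loc[1]), M.T@s['contact_force'])
E
```

```text
5.75 [529.93374751 108.67206404 194.05210693] [3.13739313e+00 1.61200935e-01 3.83948801e-04] [4.19350147 3.48074099 1.96791663] 29.846951978605645
knob in jig [  -0.26665035 -114.61955836  194.05210693] 0.8633850806868499 176.3734972469284 [4.53218831 3.02659571 1.96791663]
```

jog_arm(fingers=[0.8, 0.8, 0.8, 0.8, 0.8, 0.8, 0.8, 0.8, 0.8, 0.8], translation=[[0, 1.25, 1.16], [0, 1.13, 1.27], [0, 1.0, 1.38], [0, 0.87, 1.47], [0, 0.72, 1.54], [0, 0.56, 1.61], [0, 0.41, 1.65], [0, 0.25, 1.69], [0, 0.08, 1.7], [0, 0, 0.1]], rotation=[[0, 0, 0], [0, 0, 0], [0, 0, 0], [0, 0, 0], [0, 0, 0], [0, 0, 0], [0, 0, 0], [0, 0, 0], [0, 0, 0], [0, 0, 0]])

```text
time_s: 7.0
position: [536.2, 46.8, 57.1]
eef_rot: [0.001, 0.999, 0.051, -0.0]
contact_force: [5.5, -3.9, -0.6]
opening: 29.6
```

jog_arm(fingers=[0.8, 0.8], translation=[[0, 0, 0], [0, 0, 0]], rotation=[[0, 0, 0], [0, 0, 0]])

```text
time_s: 7.25
position: [536.2, 46.9, 57.8]
eef_rot: [0.001, 0.999, 0.051, -0.0]
contact_force: [6.2, -4.5, -0.8]
opening: 29.5
```

```bash
python3 - <<'E'
from arc import *
p,r,s=cur(); print(s['time_s'],p,r.as_rotvec(),s['contact_force'],s['opening'])
loc=M.T@(p-[J[0],J[1],0]); print('knob in jig',loc, np.arctan2(loc[2]-60,-loc[1]), np.hypot(loc[2]-60,loc[1]), M.T@s['contact_force'])
E
```

```text
7.25 [536.20827605  46.86062772  57.75469256] [ 3.13642970e+00  1.61396239e-01 -1.36091851e-04] [ 6.16770535 -4.47748124 -0.7627411 ] 29.50806433201935
knob in jig [  -0.44283129 -176.74839489   57.75469256] -0.012702727363573406 176.76265584859655 [ 5.66956137 -5.09357452 -0.7627411 ]
```

jog_arm(fingers=[0.2, 0.2, 0, 0, 0, 0, 0], translation=[[0, 0, 0], [0, 0, 0], [0, 0, -2.5], [0, 0, -4], [0, 0, -4], [0, 0, -4], [0, 0, -2]], rotation=[[0, 0, 0], [0, 0, 0], [0, 0, 0], [0, 0, 0], [0, 0, 0], [0, 0, 0], [0, 0, 0]])

```text
time_s: 8.12
position: [536.4, 48.0, 225.7]
eef_rot: [-0.001, 0.999, 0.052, 0.001]
contact_force: [0.2, 0.0, 0.1]
opening: 85.5
```

```bash
cat > rk.py <<'E'
from plan import *
KX,KY,KW=473,-216,-.23
a=np.radians(40)
MR=R.from_euler('z',KW).as_matrix()
ux=MR@[np.cos(a),0,np.sin(a)]; uz=MR@[-np.sin(a),0,np.cos(a)]
mid=MR@np.array([0,0,85])+[KX,KY,0]+ux*-2+uz*9
RG=Rtool(KW+np.pi/2,-uz)
E
python3 - <<'E'
from rk import *
p,r,s=cur(); print(s['time_s'],p,s['opening'],s['contact_force'],s['joint_positions'].round(2)); print(mid,RG.as_matrix())
pre=mid+uz*100
rows(p,r,[(pre,RG,11)],0)
E
```

```text
8.125 [536.36476522  47.95465678 225.65944308] 85.45669636367641 [0.19261732 0.03592063 0.05262232] [-0.61  0.16  0.48  1.75 -0.08  1.25 -0.  ]
[ 465.87551029 -214.33184802   90.60882477] [[ 0.22797752  0.74587173  0.62586069]
 [ 0.9736664  -0.17464092 -0.14654113]
 [ 0.          0.64278761 -0.76604444]]
"translation": [[-1.44, 2.11, 0.53], [-1.67, 1.92, 0.57], [-1.9, 1.69, 0.61], [-2.08, 1.44, 0.62], [-2.26, 1.18, 0.6], [-2.38, 0.89, 0.57], [-2.49, 0.6, 0.52], [-2.55, 0.31, 0.44], [-2.59, 0.0, 0.35], [-2.58, -0.29, 0.24]] 
"rotation": [[-0.055, 0.039, -0.108], [-0.055, 0.039, -0.107], [-0.055, 0.039, -0.108], [-0.055, 0.039, -0.108], [-0.055, 0.039, -0.107], [-0.055, 0.039, -0.108], [-0.055, 0.039, -0.108], [-0.055, 0.039, -0.107], [-0.055, 0.039, -0.108], [-0.055, 0.039, -0.108]] 
 fingers 10 max 2.59 0.108
"translation": [[-2.55, -0.58, 0.12]] 
"rotation": [[-0.055, 0.039, -0.108]] 
 fingers 1 max 2.55 0.108
```

jog_arm(fingers=[0, 0, 0, 0, 0, 0, 0, 0, 0, 0], translation=[[-1.44, 2.11, 0.53], [-1.67, 1.92, 0.57], [-1.9, 1.69, 0.61], [-2.08, 1.44, 0.62], [-2.26, 1.18, 0.6], [-2.38, 0.89, 0.57], [-2.49, 0.6, 0.52], [-2.55, 0.31, 0.44], [-2.59, 0.0, 0.35], [-2.58, -0.29, 0.24]], rotation=[[-0.055, 0.039, -0.108], [-0.055, 0.039, -0.108], [-0.055, 0.039, -0.108], [-0.055, 0.039, -0.108], [-0.055, 0.039, -0.108], [-0.055, 0.039, -0.108], [-0.055, 0.039, -0.108], [-0.055, 0.039, -0.108], [-0.055, 0.039, -0.108], [-0.055, 0.039, -0.108]])

```text
time_s: 9.38
position: [435.0, -183.1, 189.5]
eef_rot: [0.234, 0.783, 0.545, 0.187]
contact_force: [-0.1, 1.1, 0.4]
opening: 85.2
```

jog_arm(fingers=[0, 0], translation=[[-2.55, -0.58, 0.12], [0, 0, 0]], rotation=[[-0.055, 0.039, -0.108], [0, 0, 0]])

```text
time_s: 9.62
position: [431.1, -204.9, 191.4]
eef_rot: [0.243, 0.756, 0.575, 0.198]
contact_force: [-0.3, -0.0, 0.2]
opening: 85.2
```

```bash
python3 - <<'E'
from rk import *
p,r,s=cur(); print(s['time_s'],p,(RG.inv()*r).as_rotvec().round(3),s['joint_positions'].round(2),s['contact_force']); print((np.array(p)-mid)@np.c_[RG.as_matrix()])
for c in ['scene','top']:
    f=grab(c,c+'3.png'); print(c,proj(f,[p,mid]))
im=cv2.imread('pics/scene3.png')[100:240,180:340]; cv2.imwrite('pics/scene3z.png',cv2.resize(im,None,fx=4.2,fy=4.2,interpolation=2))
E
```

```text
9.625 [ 431.13183376 -204.93066866  191.38792848] [ 0.061 -0.005  0.039] [-0.31 -0.5   0.6   2.42  0.44  0.53  1.32] [-0.32030744 -0.03944816  0.23547824]
[   1.23283509   37.22340245 -100.32363333]
scene [[297.55903036 127.17081105]
 [288.98985783 158.37369769]]
top [[393.47569398 241.04659503]
 [388.8069573  223.38434663]]
```

View pics/scene3z.png

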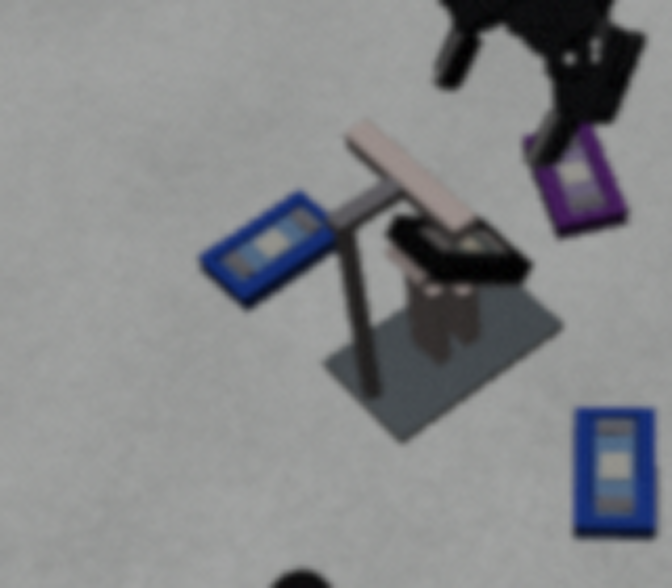

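View pics/top3.png

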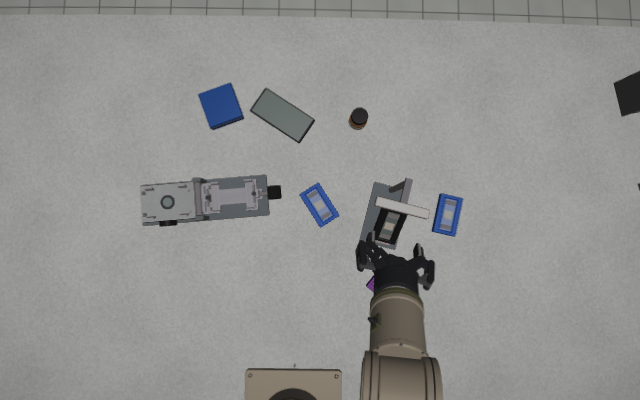

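```bash
python3 - <<'E'
from rk import *
p,r,s=cur()
rows(p,r,[(mid+uz*55,RG,5)],0)
E
```

```text
"translation": [[-0.09, -0.69, 0.95], [-0.08, -0.7, 0.94], [-0.07, -0.71, 0.93], [-0.07, -0.73, 0.92], [-0.07, -0.73, 0.91]] 
"rotation": [[-0.012, 0.001, -0.008], [-0.013, 0.001, -0.008], [-0.012, 0.0, -0.008], [-0.012, 0.001, -0.008], [-0.012, 0.001, -0.008]] 
 fingers 5 max 0.95 0.013
```

jog_arm(fingers=[0, 0, 0, 0, 0, 0], translation=[[-0.09, -0.69, 0.95], [-0.08, -0.7, 0.94], [-0.07, -0.71, 0.93], [-0.07, -0.73, 0.92], [-0.07, -0.73, 0.91], [0, 0, 0]], rotation=[[-0.012, 0.001, -0.008], [-0.013, 0.001, -0.008], [-0.012, 0.0, -0.008], [-0.012, 0.001, -0.008], [-0.012, 0.001, -0.008], [0, 0, 0]])

```text
time_s: 10.48
position: [426.0, -200.8, 183.4]
eef_rot: [0.254, 0.742, 0.588, 0.199]
contact_force: [0.2, -0.8, 0.6]
opening: 85.3
```

```bash
python3 - <<'E'
from rk import *
p,r,s=cur(); print(s['time_s'],p,(RG.inv()*r).as_rotvec().round(3),s['joint_positions'].round(2),s['contact_force']); print((np.array(p)-mid)@np.c_[RG.as_matrix()])
E
```

```text
10.475 [ 426.03125401 -200.81923891  183.37646832] [ 0.041 -0.005 -0.001] [ 0.67 -0.33 -0.21  2.42 -0.47  0.44  2.15] [ 0.24429603 -0.80981165  0.59927333]
[  4.07317853  27.55133302 -97.98124473]
```

```bash
cat > kin.py <<'E'
from h import *
from scipy.optimize import least_squares
import itertools
def fk(q,P,S):
    r=R.from_euler('z',S[0]*q[0]); p=np.array([0,0,P[0]])
    r=r*R.from_euler('y',q[1]); r=r*R.from_euler('z',S[1]*q[2]); p=p+r.apply([P[1],0,P[2]])
    r=r*R.from_euler('y',S[4]*q[3]); r=r*R.from_euler('z',S[2]*q[4]); p=p+r.apply([P[3],0,P[4]])
    r=r*R.from_euler('y',S[5]*q[5]); r=r*R.from_euler('z',S[3]*q[6]); p=p+r.apply([0,0,P[5]]) if False else p+(r*R.from_euler('z',-S[3]*q[6])).apply([P[6],0,P[5]])
    return p,r
D=[([-1.306,0.332,-0.065,1.46,0.022,1.35,-0.088],[177.384,599.308,250.334]),
([-0.842,0.189,0.358,1.528,-0.067,1.436,-0.381],[514.354,251.884,310.752]),
([-0.837,0.227,0.35,1.646,-0.081,1.282,-0.369],[513.702,253.148,233.799]),
([-0.61,0.16,0.48,1.75,-0.08,1.25,0],[536.365,47.955,225.659]),
([-0.31,-0.5,0.6,2.42,0.44,0.53,1.32],[431.13,-204.93,191.39])]
if __name__=='__main__':
    s=env.sense(); D.append((s['joint_positions'],s['position'])); print(s['joint_positions'])
    best=[]
    for S in itertools.product([-1,1],repeat=4):
        S=(*S,1,1)
        f=lambda P:np.concatenate([fk(q,P,S)[0]-p for q,p in D])
        o=least_squares(f,[300,0,400,0,400,250,0]); best.append((o.cost,S,o.x.round(1),o.fun.round(1)))
    best.sort(key=lambda b:b[0])
    for b in best[:3]: print(b)
    S=best[0][1]; print((Rq(s['eef_rot']).inv()*fk(s['joint_positions'],best[0][2],S)[1]).as_rotvec())
E
python3 kin.py
```

```text
[ 0.66617185 -0.32927855 -0.2114924   2.41633074 -0.46823324  0.43824833
  2.14728898]
(np.float64(4111.712320799823), (-1, -1, 1, 1, 1, 1), array([  72. ,  -49.4,  454.9, -133.8,  424.1,  301.6,  -85.6]), array([-49.4,  17.6,   4.1, -26.5,  13.9,  -7.6,  -5.6,  23.5,  -0.2,
         4.3,  26.6,  -4.3,  -5.6,  42.9,   8.5,  24.6,  25. ,  -0.4]))
(np.float64(4111.712320800236), (-1, -1, 1, -1, 1, 1), array([  72. ,  -49.4,  454.9, -133.8,  424.1,  301.6,  -85.6]), array([-49.4,  17.6,   4.1, -26.5,  13.9,  -7.6,  -5.6,  23.5,  -0.2,
         4.3,  26.6,  -4.3,  -5.6,  42.9,   8.5,  24.6,  25. ,  -0.4]))
(np.float64(5148.721391213222), (-1, -1, -1, 1, 1, 1), array([111.9, 181.7, 330.1, -99.4, 448.3, 129.1, 128. ]), array([-50.4,  -2.2, -15.7, -21.9,  29.2,   2.7, -12.2,  34.1,   0.1,
        12.1,  41. ,  10.4,  -4.6,  42.5,  16. ,  17.8,  18.2, -13.5]))
[ 4.90490037e-16 -3.86790248e-01  2.90433655e-01]
```

```bash
cat > kin2.py <<'E'
from kin import *
from plan import Rtool
s=env.sense(); D.append((s['joint_positions'],s['position']))
Q=[Rq([-3.2e-5,.801202,.598394,5e-6]),Rtool(np.arctan2(.09925,.99506)),Rtool(np.arctan2(.10277,.9947)),Rtool(.104),Rq([.243,.756,.575,.198]),Rq(s['eef_rot'])]
out=[]
for S in itertools.product([-1,1],repeat=7):
  for seq in ('zyzyzyz',):
    C=[]
    for (q,p),r in zip(D,Q):
        f=R.identity()
        for k in range(7): f=f*R.from_euler(seq[k],S[k]*q[k])
        C.append((f,r))
    # allow home G: f*G = r ; base B fixed identity ; spread
    Gs=R.concatenate([f.inv()*r for f,r in C]); m=Gs.mean(); e=(m.inv()*Gs).magnitude(); out.append((e.max(),S,m.as_rotvec().round(2),e.round(3)))
out.sort(key=lambda o:o[0])
for o in out[:4]: print(o)
E
python3 kin2.py
```

```text
(np.float64(0.006818470435757251), (-1, 1, -1, 1, -1, 1, -1), array([-0.  ,  0.  , -3.14]), array([0.002, 0.002, 0.002, 0.004, 0.007, 0.003]))
(np.float64(0.6831890338334261), (-1, 1, 1, 1, 1, 1, -1), array([-0.04,  0.1 , -2.59]), array([0.683, 0.191, 0.198, 0.465, 0.589, 0.514]))
(np.float64(0.7707301393933423), (-1, 1, 1, -1, 1, -1, -1), array([ 0.34,  0.05, -2.59]), array([0.771, 0.272, 0.323, 0.471, 0.245, 0.734]))
(np.float64(0.7984975538253068), (-1, -1, 1, 1, 1, 1, -1), array([-0.46,  0.52, -2.51]), array([0.798, 0.295, 0.289, 0.587, 0.736, 0.596]))
```

```bash
cat > kin3.py <<'E'
from kin2 import *
def fk2(q,P):
    L=[np.array([P[0],P[1],P[2]]),np.array([P[3],P[4],P[5]]),np.array([P[6],P[7],P[8]]),np.array([P[9],P[10],P[11]])]
    S=(-1,1,-1,1,-1,1,-1); e=lambda a,k:R.from_euler(a,S[k]*q[k])
    r=e('z',0); p=r.apply(L[0]); r=r*e('y',1)*e('z',2); p=p+r.apply(L[1]); r=r*e('y',3)*e('z',4); p=p+r.apply(L[2]); r=r*e('y',5); p=p+r.apply(L[3])
    return p,r*e('z',6)*R.from_euler('z',np.pi)
if __name__=='__main__':
    f=lambda P:np.concatenate([(fk2(q,P)[0]-p)*w for (q,p),w in zip(D,[1,1,1,.2,.2,1])]+[P*.003])
    o=least_squares(f,[0,0,300,0,0,400,0,0,400,0,0,250]); print(o.x.round(1)); print(o.fun.round(2))
E
python3 kin3.py | tail -8
```

```text
(np.float64(0.6831890338334261), (-1, 1, 1, 1, 1, 1, -1), array([-0.04,  0.1 , -2.59]), array([0.683, 0.191, 0.198, 0.465, 0.589, 0.514]))
(np.float64(0.7707301393933423), (-1, 1, 1, -1, 1, -1, -1), array([ 0.34,  0.05, -2.59]), array([0.771, 0.272, 0.323, 0.471, 0.245, 0.734]))
(np.float64(0.7984975538253068), (-1, -1, 1, 1, 1, 1, -1), array([-0.46,  0.52, -2.51]), array([0.798, 0.295, 0.289, 0.587, 0.736, 0.596]))
[-4.000e-01 -2.150e+01  2.561e+02  3.000e+00 -2.310e+01  4.492e+02
 -1.500e+00 -7.000e-01  4.892e+02  2.200e+00 -6.000e-01  3.234e+02]
[ 0.05  0.04 -0.1  -0.11 -0.17  0.04  0.19 -0.08  0.08  0.05  0.64 -0.21
  0.12  0.5   0.03  0.    0.08  0.01 -0.   -0.06  0.77  0.01 -0.07  1.35
 -0.   -0.    1.47  0.01 -0.    0.97]
```

```bash
sed -i 's/^for o in out\[:4\].*//' kin2.py; cat > ik.py <<'E'
import numpy as np
from scipy.spatial.transform import Rotation as R
from scipy.optimize import least_squares
P=np.array([-.4,-21.5,256.1,3.,-23.1,449.2,-1.5,-.7,489.2,2.2,-.6,323.4])
lo=np.array([-2.6,-.5,-1.47,.16,-1.27,.06,-2.6]); hi=np.array([2.6,2.12,1.34,2.42,4.41,2.06,2.6])
def fk(q):
    S=(-1,1,-1,1,-1,1,-1); e=lambda a,k:R.from_euler(a,S[k]*q[k])
    r=e('z',0); p=r.apply(P[:3]); r=r*e('y',1)*e('z',2); p=p+r.apply(P[3:6]); r=r*e('y',3)*e('z',4); p=p+r.apply(P[6:9]); r=r*e('y',5); p=p+r.apply(P[9:])
    return p,r*e('z',6)*R.from_euler('z',np.pi)
def ik(pt,Rt,q0,m=.03,reg=.003):
    f=lambda q:(lambda pr:np.concatenate([(pr[0]-pt)/100,(Rt.inv()*pr[1]).as_rotvec()*2,(q-q0)*reg]))(fk(q))
    o=least_squares(f,np.clip(q0,lo+m+.001,hi-m-.001),bounds=(lo+m,hi-m)); p,r=fk(o.x); return o.x,np.linalg.norm(p-pt),(Rt.inv()*r).magnitude()
E
python3 - <<'E'
from rk import *
from ik import *
rng=np.random.default_rng(0)
q0=env.sense()['joint_positions']
for tilt in (40,30,20,10):
  t=np.radians(tilt); z=MR@[-np.sin(t),0,np.cos(t)]
  for k in (0,50,100):
   for sgn in (1,-1):
    Rt=Rtool(KW+sgn*np.pi/2,-z)
    best=min([ik(mid+z*k,Rt,q)+(0,) for q in [q0]+[lo+(hi-lo)*rng.random(7) for _ in range(8)]],key=lambda b:b[1]+100*b[2])
    print(tilt,k,sgn,best[0].round(2),round(best[1],1),round(best[2],3))
E
```

```text
40 0 1 [ 1.89  0.09 -1.44  2.39 -0.77  0.1   2.57] 2.2 0.014
40 0 -1 [ 1.9   0.08 -1.44  2.39 -0.87  0.12 -0.47] 1.8 0.013
40 50 1 [ 1.37 -0.2  -0.85  2.39 -0.89  0.39  2.57] 7.3 0.067
40 50 -1 [ 1.83 -0.34 -1.21  2.39 -1.24  0.55 -0.25] 6.4 0.053
40 100 1 [ 1.38 -0.38 -0.76  2.39 -0.9   0.61  2.57] 10.0 0.087
40 100 -1 [ 1.68 -0.47 -0.97  2.39 -1.12  0.74 -0.36] 9.6 0.077
30 0 1 [ 0.63 -0.   -0.23  2.32 -0.27  0.31  1.97] 0.0 0.0
30 0 -1 [-0.11 -0.04  0.5   2.36 -0.21  0.31 -1.22] 0.0 0.0
30 50 1 [ 0.7  -0.14 -0.27  2.34 -0.31  0.44  2.  ] 0.0 0.0
30 50 -1 [ 0.68 -0.14 -0.26  2.34 -0.31  0.44 -1.14] 0.0 0.0
30 100 1 [ 0.73 -0.28 -0.27  2.34 -0.34  0.58  2.03] 0.0 0.0
30 100 -1 [ 0.2  -0.31  0.19  2.36 -0.04  0.57 -1.37] 0.0 0.0
20 0 1 [ 0.56  0.06 -0.19  2.2  -0.07  0.54  1.77] 0.0 0.0
20 0 -1 [ 1.01  0.12 -0.58  2.39  4.38  0.09  0.53] 35.7 0.344
20 50 1 [ 0.65 -0.05 -0.26  2.19 -0.11  0.66  1.8 ] 0.0 0.0
20 50 -1 [ 0.61 -0.05 -0.22  2.19 -0.1   0.66 -1.35] 0.0 0.0
20 100 1 [ 0.71 -0.15 -0.29  2.17 -0.15  0.78  1.84] 0.0 0.0
20 100 -1 [ 0.86 -0.15 -0.44  2.16 -0.18  0.78 -1.27] 0.0 0.0
10 0 1 [ 0.49  0.14 -0.14  2.07 -0.    0.76  1.69] 0.0 0.0
10 0 -1 [ 0.09  0.13  0.29  2.09 -0.09  0.76 -1.37] 0.0 0.0
10 50 1 [-0.9   0.05  1.31  2.09 -0.1   0.87  1.81] 0.0 0.0
10 50 -1 [ 0.4   0.05 -0.04  2.05 -0.03  0.87 -1.43] 0.0 0.0
10 100 1 [ 0.15 -0.03  0.21  2.02 -0.02  0.98  1.71] 0.0 0.0
10 100 -1 [ 0.54 -0.01 -0.18  2.   -0.03  0.98 -1.42] 0.0 0.0
```

```bash
cat >> rk.py <<'E'
T=np.radians(27); n27=MR@[-np.sin(T),0,np.cos(T)]; RG=Rtool(KW+np.pi/2,-n27)
E
python3 - <<'E'
from rk import *
p,r,s=cur()
rows(p,r,[(mid+n27*70,RG,6)],0)
E
```

```text
"translation": [[-0.07, -0.18, 0.5], [-0.06, -0.16, 0.51], [-0.07, -0.14, 0.52], [-0.06, -0.13, 0.52], [-0.07, -0.11, 0.52], [-0.07, -0.1, 0.52]] 
"rotation": [[0.031, 0.001, 0.0], [0.031, 0.001, 0.0], [0.031, 0.0, 0.0], [0.031, 0.001, 0.0], [0.031, 0.001, 0.0], [0.031, 0.001, 0.0]] 
 fingers 6 max 0.52 0.031
```

jog_arm(fingers=[0, 0, 0, 0, 0, 0, 0], translation=[[-0.07, -0.18, 0.5], [-0.06, -0.16, 0.51], [-0.07, -0.14, 0.52], [-0.06, -0.13, 0.52], [-0.07, -0.11, 0.52], [-0.07, -0.1, 0.52], [0, 0, 0]], rotation=[[0.031, 0.001, 0], [0.031, 0.001, 0], [0.031, 0, 0], [0.031, 0.001, 0], [0.031, 0.001, 0], [0.031, 0.001, 0], [0, 0, 0]])

```text
time_s: 11.35
position: [436.2, -206.8, 153.7]
eef_rot: [0.183, 0.761, 0.606, 0.146]
contact_force: [-0.5, -0.5, 0.2]
opening: 85.1
```

```bash
cat > st.py <<'E'
from rk import *
p,r,s=cur(); print(s['time_s'],p,(RG.inv()*r).as_rotvec().round(3),s['joint_positions'].round(2),s['contact_force'],s['opening']); print(((np.array(p)-mid)@RG.as_matrix()).round(1))
E
python3 st.py
```

```text
11.35 [ 436.21438282 -206.80324676  153.74453821] [-0.002  0.002 -0.004] [ 0.75 -0.17 -0.32  2.29 -0.27  0.56  1.96] [-0.47150727 -0.49155303  0.19843942] 85.13211718627552
[  0.6   1.4 -70.1]
```

```bash
python3 - <<'E'
from rk import *
p,r,s=cur()
fs=grab('scene','s4.png'); ft=grab('top','t4.png')
# predicted holder top-face corners
y=MR@[0,1,0]
for f,nm,(x0,y0,x1,y1) in ((fs,'s4',(235,110,335,200)),(ft,'t4',(345,180,445,270))):
    im=cv2.imread(f'pics/{nm}.png'); im=cv2.resize(im[y0:y1,x0:x1],None,fx=6,fy=6,interpolation=2)
    for c,zz in (((0,255,0),9),((0,0,255),-9)):
        uv=proj(f,[mid+ux*a_*48+y*b*28+uz*zz for a_,b in ((-1,-1),(-1,1),(1,1),(1,-1))]); uv=((uv-[x0,y0]+.5)*6-.5).astype(int)
        cv2.polylines(im,[uv.reshape(-1,1,2)],True,c,1)
    cv2.imwrite(f'pics/{nm}z.png',im)
E
```

```text
(no output)
```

View pics/s4z.png

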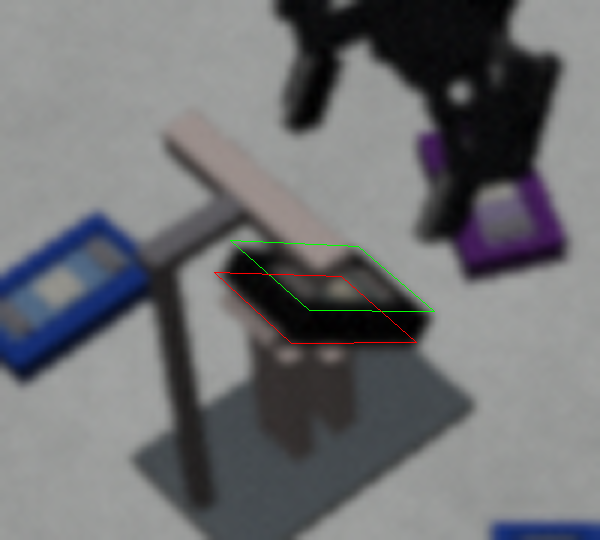

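View pics/t4z.png

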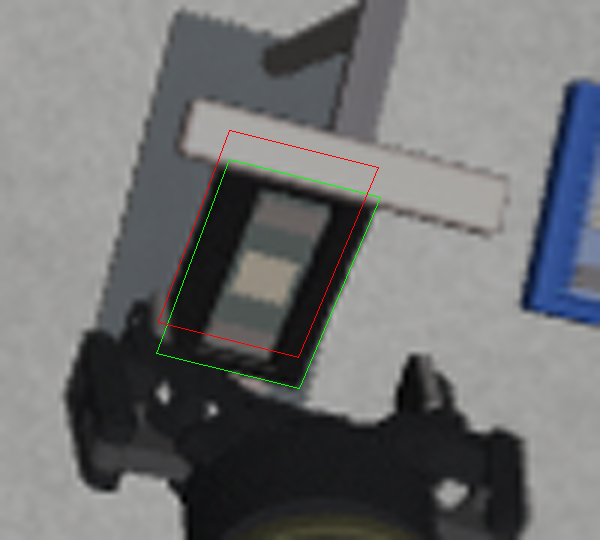

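jog_arm(fingers=[0, 0, 0, 0, 0, 0], translation=[[0, -0.1, 1.5], [0, 0, 1.5], [0, 0, 1.5], [0, 0, 1.5], [0, 0, 1.0], [0, 0, 0]], rotation=[[0, 0, 0], [0, 0, 0], [0, 0, 0], [0, 0, 0], [0, 0, 0], [0, 0, 0]])

```text
time_s: 12.2
position: [466.0, -213.5, 90.8]
eef_rot: [0.183, 0.76, 0.606, 0.146]
contact_force: [-1.1, 0.3, 0.9]
opening: 84.9
```

```bash
python3 st.py; python3 - <<'E'
from rk import *
fs=grab('scene','s5.png'); ft=grab('top','t5.png')
for nm,(x0,y0,x1,y1) in (('s5',(235,110,335,200)),('t5',(345,180,445,270))):
    im=cv2.imread(f'pics/{nm}.png'); im=cv2.resize(im[y0:y1,x0:x1],None,fx=6,fy=6,interpolation=2); cv2.imwrite(f'pics/{nm}z.png',cv2.convertScaleAbs(im,alpha=1.6,beta=20))
E
```

```text
12.2 [ 465.96698979 -213.47343912   90.79011006] [-0.002  0.002 -0.004] [ 0.74  0.02 -0.36  2.28 -0.18  0.38  1.89] [-1.06760423  0.26949768  0.87079145] 84.91448703755874
[ 0.9 -0.  -0.2]
```

View pics/s5z.png

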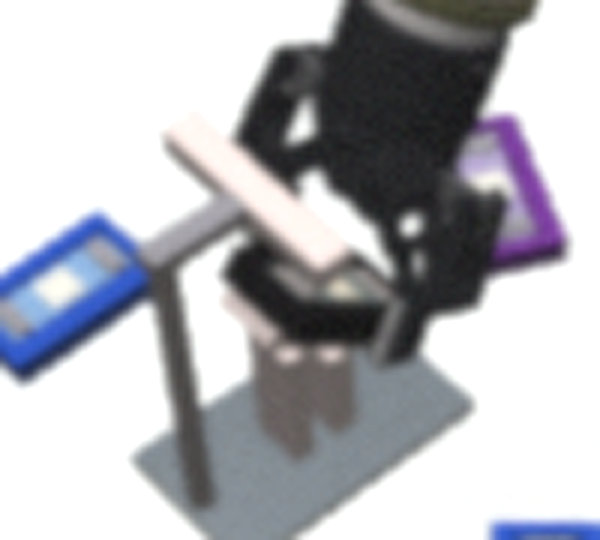

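View pics/t5z.png

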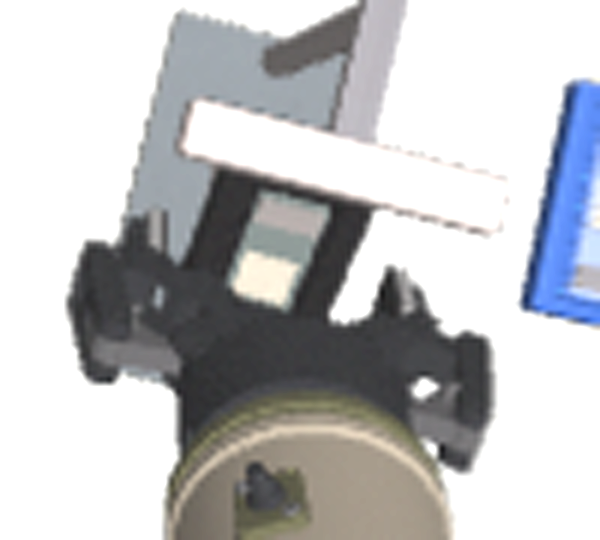

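jog_arm(fingers=[0.3, 0.5, 0.5, 0.5, 0.5, 0.5], translation=[[0, 0, 0], [0, 0, 0], [0, 0, 0], [0, 0, 0], [0, 0, 0], [0, 0, 0]], rotation=[[0, 0, 0], [0, 0, 0], [0, 0, 0], [0, 0, 0], [0, 0, 0], [0, 0, 0]], squeeze=50)

```text
time_s: 13.05
position: [466.3, -213.7, 92.0]
eef_rot: [0.184, 0.76, 0.605, 0.146]
contact_force: [-6.5, 3.4, 8.6]
opening: 55.5
```

```bash
python3 st.py; python3 - <<'E'
from rk import *
p,r,s=cur(); rows(p,r,[(p+uz*30,r,3),(p+uz*75,r,3)],0)
E
```

```text
13.05 [ 466.26387067 -213.70734987   91.95482526] [-0.003  0.001 -0.004] [ 0.74  0.02 -0.36  2.28 -0.18  0.38  1.89] [-6.46536796  3.38937983  8.59606408] 55.531625057610604
[ 0.7  0.8 -1.1]
"translation": [[0.0, -0.22, -0.98], [0.0, -0.22, -0.97], [0.01, -0.23, -0.98], [0.0, -0.33, -1.46], [0.0, -0.33, -1.46], [0.0, -0.33, -1.46]] 
"rotation": [[0.0, 0.0, 0.0], [0.0, 0.0, 0.0], [0.0, 0.0, 0.0], [0.0, 0.0, 0.0], [0.0, 0.0, 0.0], [0.0, 0.0, 0.0]] 
 fingers 6 max 1.46 0.0
```

jog_arm(fingers=[0.5, 0.5, 0.5, 0.5, 0.5, 0.5, 0.5], translation=[[0, -0.22, -0.98], [0, -0.22, -0.98], [0, -0.22, -0.98], [0, -0.33, -1.46], [0, -0.33, -1.46], [0, -0.33, -1.46], [0, 0, 0]], rotation=[[0, 0, 0], [0, 0, 0], [0, 0, 0], [0, 0, 0], [0, 0, 0], [0, 0, 0], [0, 0, 0]])

```text
time_s: 13.92
position: [419.0, -203.0, 149.8]
eef_rot: [0.185, 0.76, 0.605, 0.146]
contact_force: [0.3, 0.5, -2.0]
opening: 55.3
```

```bash
python3 st.py; python3 - <<'E'
from rk import *
from ik import *
q0=env.sense()['joint_positions']
fs=grab('scene','s6.png'); ft=grab('top','t6.png')
for nm,(x0,y0,x1,y1) in (('s6',(235,90,355,200)),('t6',(325,170,445,280))):
    im=cv2.imread(f'pics/{nm}.png'); im=cv2.resize(im[y0:y1,x0:x1],None,fx=5,fy=5,interpolation=2); cv2.imwrite(f'pics/{nm}z.png',cv2.convertScaleAbs(im,alpha=1.6,beta=20))
# placement IK
J=np.array([518.1,222.0,.102]); M=R.from_euler('z',J[2]).as_matrix()
t=np.radians(13); zt=M@[0,np.sin(t),-np.cos(t)]; RP=Rtool(J[2],zt)
for dz in (0,60,120):
    tgt=M@np.array([0,-78,60+dz])+[J[0],J[1],0]; print(tgt,[np.round(v,3) for v in ik(tgt,RP,q0)])
E
```

```text
13.925 [ 419.04754781 -203.04829803  149.7945704 ] [-0.004  0.    -0.004] [ 0.76 -0.2  -0.32  2.33 -0.3   0.56  2.  ] [ 0.27746843  0.50121826 -1.99791179] 55.286226913954394
[  0.3 -16.  -74.6]
[526.04221147 144.40540433  60.        ] [array([-0.045,  0.355, -0.201,  1.886, -0.201,  0.887, -0.006]), np.float64(0.001), np.float64(0.0)]
[526.04221147 144.40540433 120.        ] [array([ 0.035,  0.283, -0.291,  1.839, -0.171,  1.005, -0.051]), np.float64(0.001), np.float64(0.0)]
[526.04221147 144.40540433 180.        ] [array([ 0.103,  0.225, -0.364,  1.777, -0.161,  1.125, -0.082]), np.float64(0.001), np.float64(0.0)]
```

View pics/s6z.png

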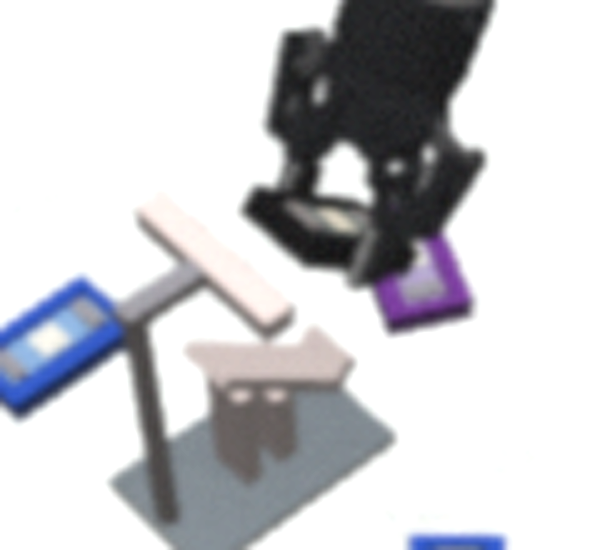

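View pics/t6z.png

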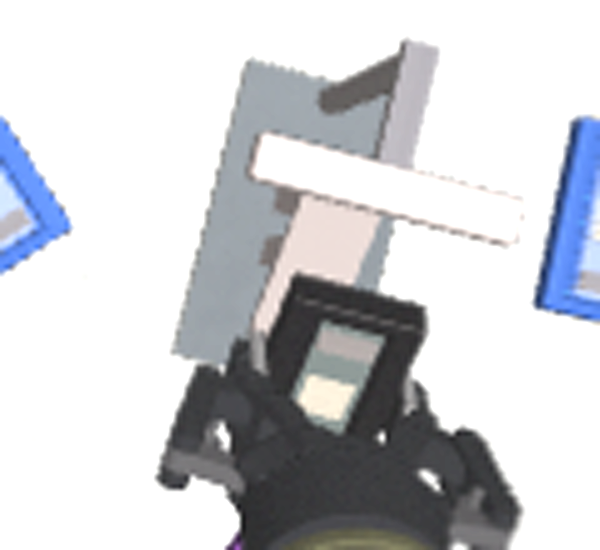

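```bash
cat > pl.py <<'E'
from plan import *
J=np.array([518.1,222.0,.102]); M=R.from_euler('z',J[2]).as_matrix()
t=np.radians(13); zt=M@[0,np.sin(t),-np.cos(t)]; RP=Rtool(J[2],zt)
def jp(x,y,z): return M@np.array([x,y,z],float)+[J[0],J[1],0]
E
python3 - <<'E'
from pl import *
p,r,s=cur(); rows(p,r,[(jp(0,-78,170),RP,14)],0)
E
```

```text
"translation": [[2.59, 0.24, -0.05], [2.6, -0.0, -0.09], [2.58, -0.24, -0.1], [2.56, -0.47, -0.12], [2.49, -0.7, -0.13], [2.43, -0.93, -0.11], [2.33, -1.15, -0.1], [2.22, -1.36, -0.07], [2.08, -1.55, -0.03], [1.94, -1.73, 0.02]] 
"rotation": [[0.043, -0.011, 0.09], [0.044, -0.011, 0.089], [0.043, -0.011, 0.09], [0.044, -0.011, 0.09], [0.043, -0.011, 0.09], [0.043, -0.012, 0.089], [0.044, -0.011, 0.09], [0.043, -0.011, 0.09], [0.044, -0.011, 0.09], [0.043, -0.011, 0.089]] 
 fingers 10 max 2.6 0.09
"translation": [[1.77, -1.9, 0.08], [1.6, -2.04, 0.14], [1.42, -2.17, 0.22], [1.21, -2.28, 0.31]] 
"rotation": [[0.043, -0.011, 0.09], [0.044, -0.011, 0.09], [0.043, -0.011, 0.09], [0.044, -0.011, 0.089]] 
 fingers 4 max 2.28 0.09
```

jog_arm(fingers=[0.5, 0.5, 0.5, 0.5, 0.5, 0.5, 0.5, 0.5, 0.5, 0.5], translation=[[2.59, 0.24, -0.05], [2.6, 0, -0.09], [2.58, -0.24, -0.1], [2.56, -0.47, -0.12], [2.49, -0.7, -0.13], [2.43, -0.93, -0.11], [2.33, -1.15, -0.1], [2.22, -1.36, -0.07], [2.08, -1.55, -0.03], [1.94, -1.73, 0.02]], rotation=[[0.043, -0.011, 0.09], [0.044, -0.011, 0.09], [0.043, -0.011, 0.09], [0.044, -0.011, 0.09], [0.043, -0.011, 0.09], [0.043, -0.012, 0.089], [0.044, -0.011, 0.09], [0.043, -0.011, 0.09], [0.044, -0.011, 0.09], [0.043, -0.011, 0.089]])

```text
time_s: 15.28
position: [496.2, 46.2, 163.6]
eef_rot: [-0.029, 0.974, 0.223, 0.04]
contact_force: [-0.4, -0.6, -1.6]
opening: 55.5
```

jog_arm(fingers=[0.5, 0.5, 0.5, 0.5, 0.5, 0.5], translation=[[1.77, -1.9, 0.08], [1.6, -2.04, 0.14], [1.42, -2.17, 0.22], [1.21, -2.28, 0.31], [0, 0, 0], [0, 0, 0]], rotation=[[0.043, -0.011, 0.09], [0.044, -0.011, 0.09], [0.043, -0.011, 0.09], [0.044, -0.011, 0.089], [0, 0, 0], [0, 0, 0]])

```text
time_s: 16.02
position: [526.2, 143.8, 169.6]
eef_rot: [-0.113, 0.992, 0.051, -0.006]
contact_force: [-0.2, -1.0, -1.7]
opening: 55.1
```

```bash
cat > st2.py <<'E'
from pl import *
p,r,s=cur(); print(s['time_s'],p,'rot',(RP.inv()*r).as_rotvec().round(3),s['joint_positions'].round(2),'F',(M.T@s['contact_force']).round(1),'M',s['ft_torque'].round(2),s['opening']); print('jig',(M.T@(p-[J[0],J[1],0])).round(1))
E
python3 st2.py; python3 - <<'E'
from pl import *
fs=grab('scene','s7.png'); ft=grab('top','t7.png')
for nm,(x0,y0,x1,y1) in (('s7',(345,150,495,315)),('t7',(130,130,290,250))):
    im=cv2.imread(f'pics/{nm}.png'); im=cv2.resize(im[y0:y1,x0:x1],None,fx=4,fy=4,interpolation=2); cv2.imwrite(f'pics/{nm}z.png',cv2.convertScaleAbs(im,alpha=1.5,beta=15))
E
```

```text
16.025 [526.20604739 143.82286259 169.56013781] rot [ 0.001 -0.    -0.   ] [ 0.5   0.32 -0.83  1.77  0.01  1.11 -0.21] F [-0.3 -0.9 -1.7] M [-0.35 -0.04  0.  ] 55.0777938209452
jig [ 1.000e-01 -7.860e+01  1.696e+02]
```

View pics/s7z.png

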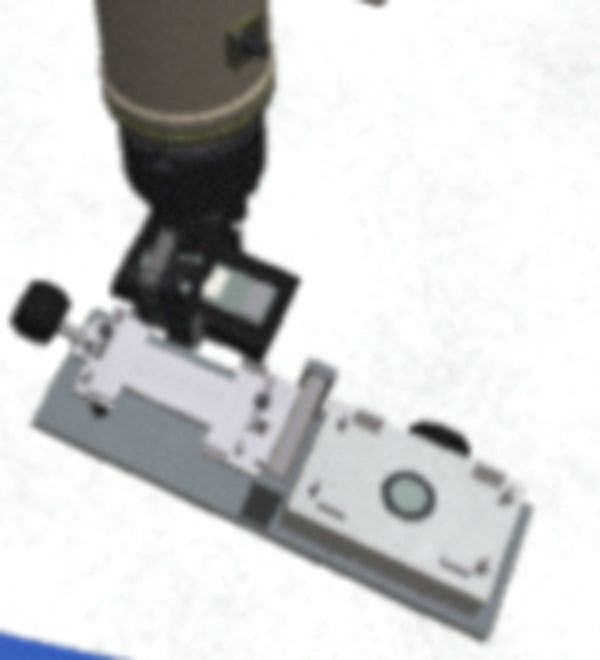

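View pics/t7z.png

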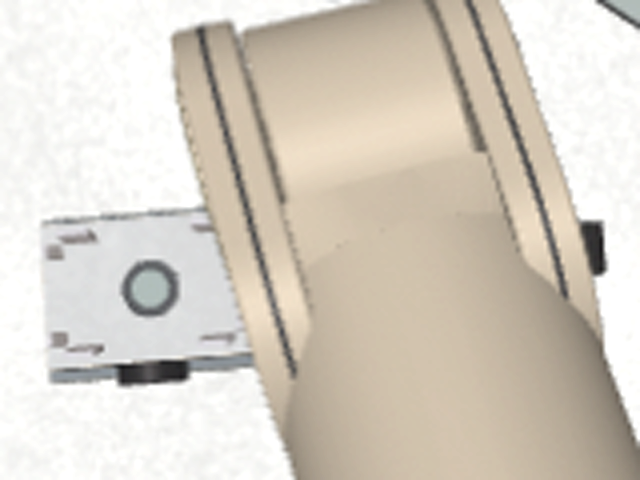

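```bash
cat > ov.py <<'E'
from pl import *
def box(f,im,x0,y0,s,c0,Rm,L,W,H,col):
    C=[c0+Rm@np.array([a*L/2,b*W/2,h]) for h in H for a,b in ((-1,-1),(-1,1),(1,1),(1,-1))]
    uv=((proj(f,C)-[x0,y0]+.5)*s-.5)
    for k in range(len(H)): cv2.polylines(im,[np.round(uv[4*k:4*k+4]).astype(int).reshape(-1,1,2)],True,col[k],1,cv2.LINE_AA)
def holderpose(p,r,dy=0,dz=0,pitch=0):
    # holder mid & axes from tool: holder y ~ tool x ; at RP orientation holder level
    B=(RP.inv()*R.from_matrix(M@np.array([[0,1,0],[-1,0,0],[0,0,1.]])))  # holder x->jig -y, holder y->jig x, z up
    Rh=r*B*R.from_euler('y',pitch); m=p+r.apply([0,dy,dz]); return m,Rh.as_matrix()
def show(name,cam='scene',rect=(345,150,495,315),s=4,dy=0,dz=0,pitch=0,f=None,alpha=1.5):
    p,r,_=cur(); f=f or grab(cam,name+'.png'); x0,y0,x1,y1=rect
    im=f['frame'][y0:y1,x0:x1,::-1]; im=cv2.convertScaleAbs(cv2.resize(im,None,fx=s,fy=s,interpolation=2),alpha=alpha,beta=15)
    m,Rh=holderpose(p,r,dy,dz,pitch); box(f,im,x0,y0,s,m,Rh,96,56,(-9,9),((0,0,255),(0,255,0)))
    Rm=M@np.array([[0,1,0],[-1,0,0],[0,0,1.]]); box(f,im,x0,y0,s,jp(0,-78,51),Rm,99,59,(0,10),((255,0,255),(255,0,0)))
    box(f,im,x0,y0,s,jp(0,0,0),Rm,310,100,(12,),((0,160,255),)); cv2.imwrite(f'pics/{name}z.png',im); return f
E
python3 - <<'E'
from ov import *
show('s8',rect=(350,180,470,300),s=5,dy=-.8,dz=1.1)
E
```

```text
(no output)
```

View pics/s8z.png

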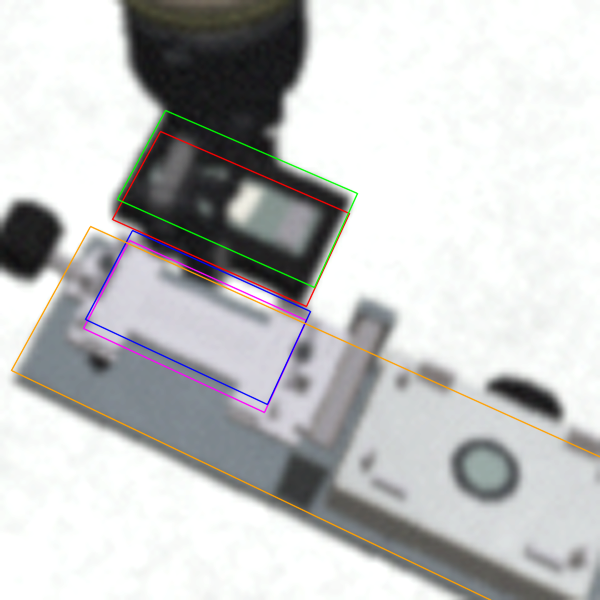

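```bash
python3 - <<'E'
import cv2
im=cv2.imread('pics/s8.png')[195:265,365:435]; im=cv2.resize(im,None,fx=8.5,fy=8.5,interpolation=cv2.INTER_CUBIC); im=cv2.convertScaleAbs(im,alpha=2.2,beta=20)
for i in range(0,70,10): cv2.putText(im,str(365+i),(int(i*8.5),9),0,.35,(0,0,255)); cv2.putText(im,str(195+i),(0,int(i*8.5)+4),0,.35,(0,0,255))
cv2.imwrite('pics/s8zz.png',im)
E
```

```text
(no output)
```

View pics/s8zz.png

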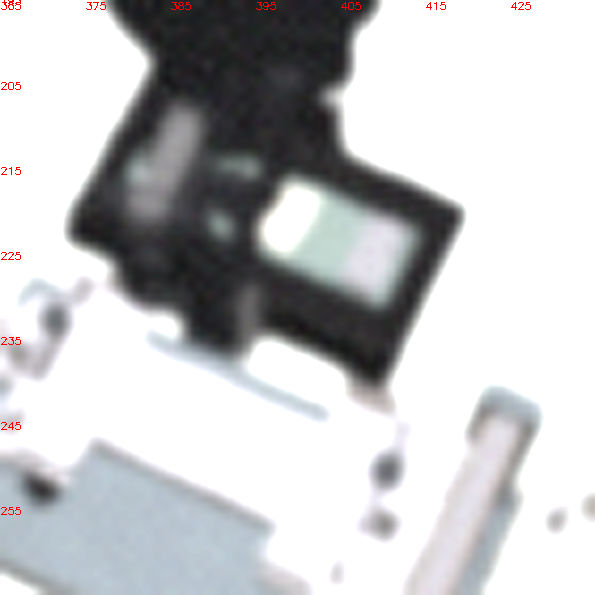

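```bash
cat > hf.py <<'E'
from edge import *
from ov import *
def pxoff(f,edges):
    g=prep(f); A=[];b=[]
    for P,Q in edges:
        P=jp(*P);Q=jp(*Q); e=edge_res(f,g,P,Q,5); uv=proj(f,[P,Q]); t=uv[1]-uv[0]; t/=np.linalg.norm(t); nn=[-t[1],t[0]]
        e=e[~np.isnan(e)]
        if len(e): A.append(nn); b.append(np.median(e))
    A=np.array(A);b=np.array(b); o=np.linalg.lstsq(A,b,rcond=None)[0]; return o,b.round(2),(A@o-b).round(2)
SE=[((-50,-155,12),(-50,-100,12)),((50,-155,0),(50,155,0)),((-50,155,12),(50,155,12)),((-50,-155,12),(50,-155,12))]
E
python3 - <<'E'
from hf import *
f=grab('scene'); o,b,rs=pxoff(f,SE); print(o,b,rs)
p,r,s=cur()
obs=[((-48,-28,9),(418.9,219.5)),((-48,28,-9),(409.5,239.9)),((48,28,-9),(372.6,222.2)),((0,0,9),(398.7,219.9))]
def fun(x,full=True):
    m,Rh=holderpose(p,r,x[0],x[1],x[2]); m=m+r.apply([x[3],0,0]); 
    return np.concatenate([proj(f,m+Rh@np.array(P))[0]+o-uv for P,uv in obs]+[[x[3]*.3]])
for o in (o,):
    q=least_squares(fun,[0,0,0,0]); print(q.x,q.fun.round(2))
E
```

```text
[ 0.55012933 -0.11989587] [-1.    0.31 -0.41 -0.51] [ 0.67 -0.66 -0.07  0.08]
[ 1.81439848  4.96089395 -0.11318274 -1.91801873] [ 1.7  -0.07  0.03  1.58 -0.54 -0.23 -1.36 -1.   -0.58]
```

```bash
python3 - <<'E'
import cv2
for nm,(x0,y0) in (('t6',(365,210)),('s6',(280,110))):
    im=cv2.imread(f'pics/{nm}.png')[y0:y0+60,x0:x0+60]; im=cv2.resize(im,None,fx=10,fy=10,interpolation=cv2.INTER_CUBIC); im=cv2.convertScaleAbs(im,alpha=2.2,beta=20)
    for i in range(0,60,10): cv2.putText(im,str(x0+i),(int(i*10),9),0,.35,(0,0,255)); cv2.putText(im,str(y0+i),(0,int(i*10)+4),0,.35,(0,0,255))
    cv2.imwrite(f'pics/{nm}zz.png',im)
E
```

```text
(no output)
```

View pics/t6zz.png

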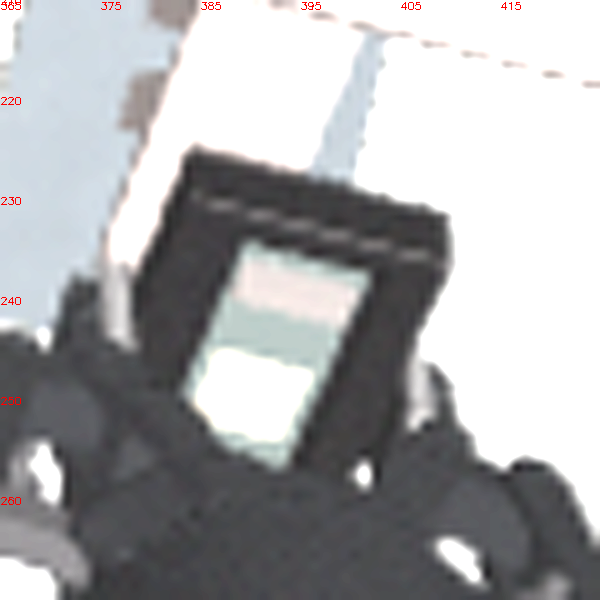

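View pics/s6zz.png

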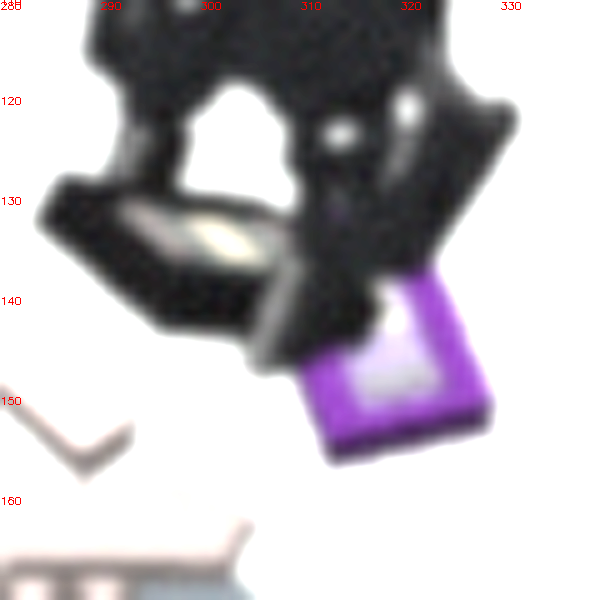

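```bash
cat > hf2.py <<'E'
from hf import *
fs=env.grab_frame('scene'); ft=env.grab_frame('top')
p,r,s=cur()
p6=np.array([419.04754781,-203.04829803,149.7945704]); 
import rk
r6=rk.RG*R.from_rotvec([-.004,0,-.004])
O=[('s',fs,p,r,(-48,-28,9),(418.9,219.5)),('s',fs,p,r,(-48,28,-9),(409.5,239.9)),('s',fs,p,r,(48,28,-9),(372.6,222.2)),('s',fs,p,r,(0,0,9),(398.7,219.9)),
('t',ft,p6,r6,(48,28,9),(383.55,228.75)),('t',ft,p6,r6,(48,-28,9),(408.55,235.35)),('t',ft,p6,r6,(48,28,-9),(384.05,224.25)),('t',ft,p6,r6,(48,-28,-9),(409.25,230.85)),('t',ft,p6,r6,(0,0,9),(389.85,248.85)),
('s6',fs,p6,r6,(48,-28,9),(286.05,127.35)),('s6',fs,p6,r6,(48,-28,-9),(283.55,131.35)),('s6',fs,p6,r6,(48,28,-9),(296.05,142.35)),('s6',fs,p6,r6,(0,0,9),(302.05,133.05))]
def run(flip):
    # flip: in s8 which end is at hinge; holder x-> tool mapping fixed, P as given
    def fun(x):
        o={'s':x[4:6],'t':x[6:8],'s6':x[8:10]}; out=[]
        for k,f,pp,rr,P,uv in O:
            m,Rh=holderpose(pp,rr,x[0],x[1],x[2]); m=m+rr.apply([x[3],0,0]); out.append(proj(f,m+Rh@np.array(P))[0]+o[k]-uv)
        return np.concatenate(out+[[x[3]*.5],(x[4:6]-[.5,-.1])*1,x[6:10]*.8])
    q=least_squares(fun,np.zeros(10),loss='soft_l1',f_scale=1); print(q.x.round(2)); print(q.fun[:26].reshape(-1,2).round(1).tolist()); 
    C=np.linalg.inv(q.jac.T@q.jac); print('sd',np.sqrt(np.diag(C))[:4]*.8)
run(0)
E
python3 hf2.py
```

```text
[ 0.32  3.3  -0.08 -0.69  0.28 -0.19  0.62  0.35  0.38  0.01]
[[2.1, -0.4], [0.6, 1.5], [-0.5, 0.3], [-1.3, -0.9], [-0.8, 0.8], [1.4, 0.9], [-0.9, -0.8], [0.7, -0.9], [-0.5, -0.2], [-0.2, -1.7], [-1.0, -0.1], [0.2, 0.5], [0.6, 0.6]]
sd [1.73702002 2.6436095  0.03198699 1.32250559]
```

```bash
sed -i 's/^t=np.radians(13)/t=np.radians(13)-.06/' pl.py; python3 st2.py; python3 - <<'E'
from pl import *
p,r,s=cur(); rows(p,r,[(jp(0,-78.2,82),RP,5)],0)
E
```

```text
16.325 [526.355278   143.89537643 170.23061335] rot [0.061 0.001 0.001] [ 0.5   0.32 -0.83  1.77  0.01  1.11 -0.21] F [-0.6 -0.4 -0.4] M [-0.37 -0.05  0.  ] 55.28688447587101
jig [  0.3 -78.5 170.2]
"translation": [[-0.01, 0.39, 1.72], [-0.0, 0.37, 1.73], [-0.01, 0.35, 1.73], [-0.0, 0.33, 1.73], [-0.01, 0.31, 1.74]] 
"rotation": [[-0.012, -0.0, -0.0], [-0.012, -0.0, -0.0], [-0.012, -0.0, -0.0], [-0.012, -0.001, -0.001], [-0.013, 0.0, 0.0]] 
 fingers 5 max 1.74 0.013
```

```bash
sed -i 's/^t=np.radians(13)-.06/t=np.radians(13)+.06/' pl.py; python3 - <<'E'
from pl import *
p,r,s=cur(); rows(p,r,[(jp(0,-78.4,82),RP,5)],0)
E
```

```text
"translation": [[-0.01, 0.4, 1.72], [-0.0, 0.41, 1.71], [-0.01, 0.44, 1.71], [-0.0, 0.45, 1.71], [-0.01, 0.48, 1.7]] 
"rotation": [[0.012, -0.0, -0.0], [0.012, -0.0, -0.0], [0.012, -0.0, -0.0], [0.012, -0.001, -0.001], [0.011, 0.0, 0.0]] 
 fingers 5 max 1.72 0.012
```

jog_arm(fingers=[0.5, 0.5, 0.5, 0.5, 0.5, 0.5], translation=[[-0.01, 0.4, 1.72], [0, 0.41, 1.71], [-0.01, 0.44, 1.71], [0, 0.45, 1.71], [-0.01, 0.48, 1.7], [0, 0, 0]], rotation=[[0.012, 0, 0], [0.012, 0, 0], [0.012, 0, 0], [0.012, 0, 0], [0.012, 0, 0], [0, 0, 0]])

```text
time_s: 17.08
position: [525.2, 144.2, 80.3]
eef_rot: [-0.144, 0.988, 0.05, -0.008]
contact_force: [-0.0, -0.5, -1.2]
opening: 55.2
```

```bash
python3 st2.py; python3 - <<'E'
from pl import *
fs=grab('scene','s9.png'); grab('top','t9.png')
im=cv2.imread('pics/s9.png')[195:265,355:435]; im=cv2.resize(im,None,fx=8,fy=8,interpolation=cv2.INTER_CUBIC); im=cv2.convertScaleAbs(im,alpha=1.6,beta=10)
for i in range(0,80,10): cv2.putText(im,str(355+i),(int(i*8),9),0,.35,(0,0,255)); cv2.putText(im,str(195+i),(0,int(i*8)+4),0,.35,(0,0,255))
cv2.imwrite('pics/s9zz.png',im)
E
```

```text
17.075 [525.16538519 144.17047332  80.25884824] rot [ 0.002 -0.002  0.002] [ 0.5   0.45 -0.81  1.85  0.04  0.93 -0.17] F [-0.1 -0.5 -1.2] M [-0.38 -0.    0.01] 55.20865666181643
jig [ -0.9 -78.1  80.3]
```

View pics/s9zz.png

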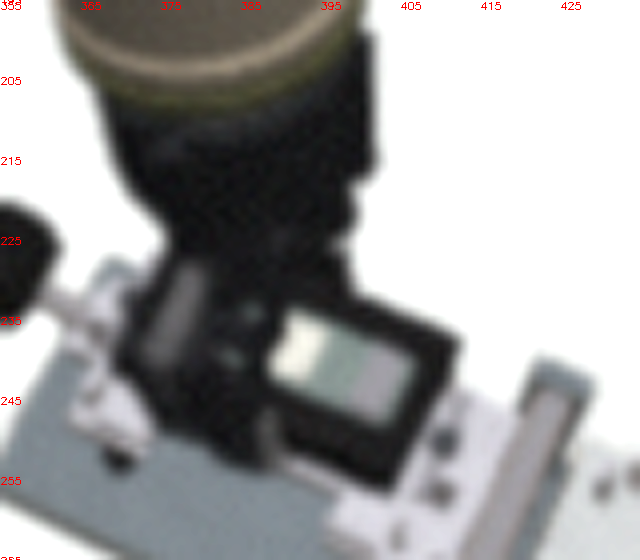

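View pics/t9.png

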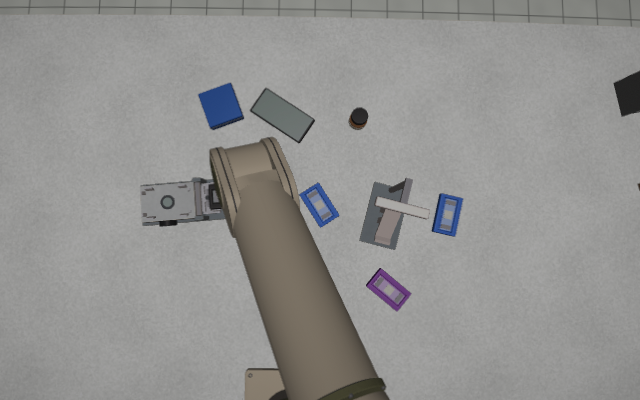

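```bash
python3 - <<'E'
from hf import *
f=env.grab_frame('scene'); p,r,s=cur()
Rm=M@np.array([[0,1,0],[-1,0,0],[0,0,1.]])
o=np.array([.55,-.12])
pr=lambda c,P:proj(f,c+Rm@np.array(P,float))[0]+o
obs=[((-48,-28,9),(412.1,237.1)),((-48,28,-9),(403.9,256.1)),((0,0,9),(355+305/8-.44,195+347/8-.44))]
for P,uv in obs: print(P,(pr(p,P)-uv).round(2))
print('per mm: L',(pr(p,(1,0,0))-pr(p,(0,0,0))).round(3),'W',(pr(p,(0,1,0))-pr(p,(0,0,0))).round(3),'z',(pr(p,(0,0,1))-pr(p,(0,0,0))).round(3))
# pocket features check: button pivots dark dots at hinge end (445,440),(440,492) ; cheek corners
for q in ((0,-78+48+6,60),): print(proj(f,[jp(*q)])+o)
E
```

```text
(-48, -28, 9) [ 1.85 -0.87]
(-48, 28, -9) [0.37 1.36]
(0, 0, 9) [-1.03 -1.08]
per mm: L [-0.371 -0.169] W [-0.154  0.311] z [ 0.063 -0.191]
[[409.59267398 251.71684489]]
```

jog_arm(fingers=[0.5, 0.5, 0.5, 0.5, 0.5], translation=[[0.09, 0.1, 0.4], [0, 0.1, 0.4], [0, 0.1, 0.4], [0, 0, 0], [0, 0, 0]], rotation=[[0, 0, 0], [0, 0, 0], [0, 0, 0], [0, 0, 0], [0, 0, 0]])

```text
time_s: 17.85
position: [526.9, 145.1, 69.6]
eef_rot: [-0.143, 0.988, 0.05, -0.007]
contact_force: [-0.4, -0.3, -1.4]
opening: 55.1
```

```bash
python3 st2.py
```

```text
17.85 [526.93590361 145.14715828  69.62607951] rot [0.001 0.001 0.   ] [ 0.49  0.47 -0.8   1.85  0.05  0.91 -0.18] F [-0.5 -0.3 -1.4] M [-0.42 -0.03 -0.02] 55.071510971428275
jig [  1.  -77.4  69.6]
```

jog_arm(fingers=[0.5, 0.5, 0.5, 0.5], translation=[[-0.09, 0.1, 0.1], [0, 0.04, 0.15], [0, 0.03, 0.1], [0, 0, 0]], rotation=[[0, 0, 0], [0, 0, 0], [0, 0, 0], [0, 0, 0]])

```text
time_s: 18.35
position: [526.0, 144.4, 65.7]
eef_rot: [-0.143, 0.988, 0.05, -0.007]
contact_force: [0.3, 0.6, -2.5]
opening: 55.2
```

```bash
python3 st2.py
```

```text
18.35 [526.04839089 144.42003461  65.65192773] rot [0.001 0.    0.001] [ 0.49  0.47 -0.79  1.86  0.06  0.9  -0.18] F [ 0.4  0.6 -2.5] M [-0.28 -0.07  0.02] 55.24961318768291
jig [  0.  -78.   65.7]
```

jog_arm(fingers=[0.5, 0.5, 0.5, 0.5], translation=[[0, 0.03, 0.1], [0, 0.03, 0.1], [0, 0, 0], [0, 0, 0]], rotation=[[0, 0, 0], [0, 0, 0], [0, 0, 0], [0, 0, 0]])

```text
time_s: 18.85
position: [526.1, 144.4, 63.6]
eef_rot: [-0.143, 0.988, 0.05, -0.007]
contact_force: [0.5, 1.7, -2.5]
opening: 55.0
```

```bash
python3 st2.py
```

```text
18.85 [526.08935126 144.38437056  63.64741592] rot [0.001 0.    0.   ] [ 0.48  0.47 -0.79  1.86  0.06  0.89 -0.18] F [ 0.7  1.6 -2.5] M [-0.23 -0.07  0.01] 54.95159476119928
jig [  0.  -78.   63.6]
```

jog_arm(fingers=[0.5, 0.5, 0.5, 0.5], translation=[[0, 0.03, 0.1], [0, 0.03, 0.1], [0, 0, 0], [0, 0, 0]], rotation=[[0, 0, 0], [0, 0, 0], [0, 0, 0], [0, 0, 0]])

```text
time_s: 19.35
position: [526.2, 144.6, 62.2]
eef_rot: [-0.143, 0.988, 0.05, -0.007]
contact_force: [-5.0, -1.0, 8.9]
opening: 55.3
```

```bash
python3 st2.py; python3 - <<'E'
from pl import *
fs=grab('scene','s10.png')
im=cv2.imread('pics/s10.png')[195:265,355:435]; im=cv2.resize(im,None,fx=8,fy=8,interpolation=cv2.INTER_CUBIC); im=cv2.convertScaleAbs(im,alpha=1.4,beta=20)
cv2.imwrite('pics/s10zz.png',im)
E
```

```text
19.35 [526.19113835 144.56071125  62.24066654] rot [0.001 0.001 0.   ] [ 0.48  0.48 -0.79  1.86  0.06  0.89 -0.18] F [-5.1 -0.5  8.9] M [-0.36  0.73  0.01] 55.28680083119506
jig [  0.2 -77.9  62.2]
```

View pics/s10zz.png

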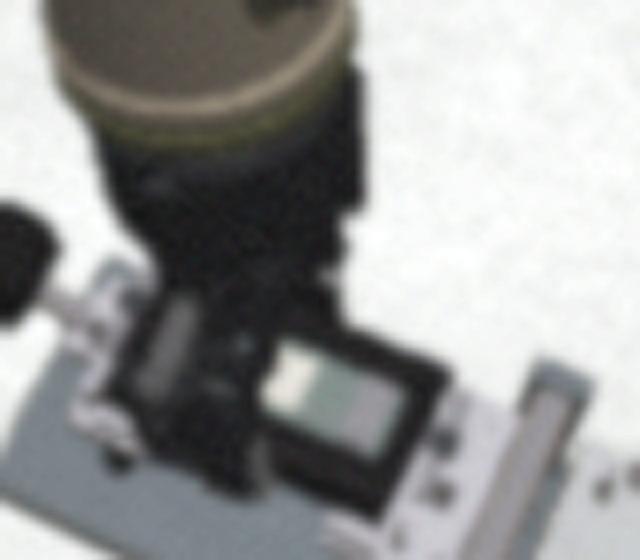

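jog_arm(fingers=[0.5, 0.5, 0.5], translation=[[-0.1, 0, 0], [0, 0, 0], [0, 0, 0]], rotation=[[0, 0, 0], [0, 0, 0], [0, 0, 0]])

```text
time_s: 19.77
position: [526.0, 144.5, 62.4]
eef_rot: [-0.143, 0.988, 0.05, -0.006]
contact_force: [-0.1, 0.7, 5.8]
opening: 55.0
```

```bash
python3 st2.py
```

```text
19.775 [526.03674703 144.5358528   62.44200985] rot [0.001 0.003 0.   ] [ 0.48  0.47 -0.79  1.86  0.06  0.89 -0.18] F [-0.1  0.7  5.8] M [-0.26 -0.05 -0.01] 54.961085434760996
jig [  0.  -77.9  62.4]
```

jog_arm(fingers=[0.5, 0.5, 0.5, 0.5], translation=[[0, 0.02, 0.07], [0, 0.02, 0.07], [0, 0, 0], [0, 0, 0]], rotation=[[0, 0, 0], [0, 0, 0], [0, 0, 0], [0, 0, 0]])

```text
time_s: 20.27
position: [526.0, 144.8, 61.3]
eef_rot: [-0.143, 0.988, 0.05, -0.006]
contact_force: [-2.8, 0.3, 10.7]
opening: 54.9
```

```bash
python3 st2.py
```

```text
20.275 [525.99975436 144.76655973  61.30698629] rot [ 0.001  0.002 -0.   ] [ 0.48  0.48 -0.79  1.86  0.06  0.89 -0.18] F [-2.7  0.6 10.7] M [-0.2   0.35  0.03] 54.934477031660435
jig [ -0.  -77.6  61.3]
```

jog_arm(fingers=[0.2, 0.2, 0.2, 0.2], translation=[[0, 0, 0], [0, 0, 0], [0, 0, 0], [0, 0, 0]], rotation=[[0, 0, 0], [0, 0, 0], [0, 0, 0], [0, 0, 0]])

```text
time_s: 20.78
position: [525.1, 144.2, 60.0]
eef_rot: [-0.143, 0.988, 0.05, -0.007]
contact_force: [-0.0, 0.2, -0.8]
opening: 67.8
```

```bash
python3 st2.py; python3 - <<'E'
from pl import *
fs=grab('scene','s11.png')
im=cv2.imread('pics/s11.png')[195:265,355:435]; im=cv2.resize(im,None,fx=8,fy=8,interpolation=cv2.INTER_CUBIC); im=cv2.convertScaleAbs(im,alpha=1.4,beta=20)
cv2.imwrite('pics/s11zz.png',im)
E
```

```text
20.775 [525.06528621 144.23300323  60.0255038 ] rot [0.001 0.    0.001] [ 0.48  0.48 -0.79  1.87  0.06  0.89 -0.18] F [-0.   0.2 -0.8] M [-0.24 -0.02 -0.02] 67.84820276540447
jig [ -1.  -78.1  60. ]
```

View pics/s11zz.png

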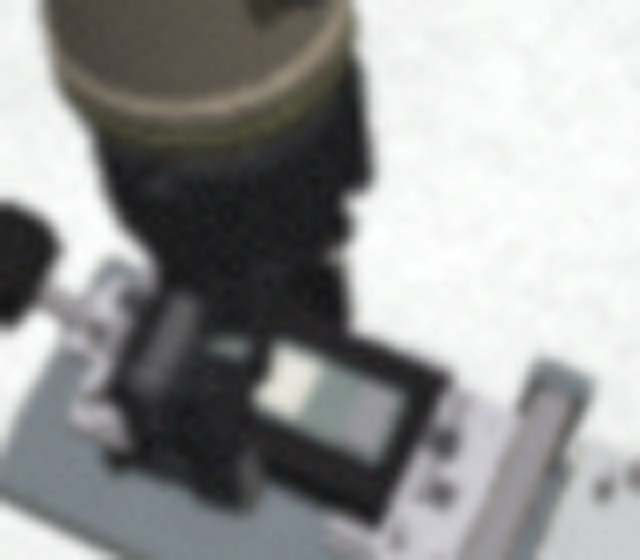

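jog_arm(fingers=[0, 0, 0, 0, 0, 0, 0, 0], translation=[[0.1, 0, 0], [0, 0, -1], [0, 0, -2], [0, 0, -3], [0, 0, -4], [0, 0, -4], [0, 0, -2], [0, 0, 0]], rotation=[[0, 0, 0], [0, 0, 0], [0, 0, 0], [0, 0, 0], [-0.09, 0, 0], [-0.1, 0, 0], [-0.1, 0, 0], [0, 0, 0]])

```text
time_s: 21.82
position: [530.3, 108.5, 217.5]
eef_rot: [0.001, 0.999, 0.052, 0.002]
contact_force: [1.0, 0.5, -0.8]
opening: 85.4
```

```bash
python3 st2.py; python3 - <<'E'
from pl import *
p,r,s=cur()
rows(p,r,[(jp(0,-240,p[2]),Rtool(J[2]),5)],0)
E
```

```text
21.825 [530.33452713 108.53535967 217.45082618] rot [-0.289  0.004 -0.003] [ 0.41  0.26 -0.8   1.7   0.2   1.26 -0.33] F [ 1.1  0.4 -0.8] M [-0.01  0.02  0.01] 85.35349725273018
jig [   0.6 -114.1  217.5]
"translation": [[-0.02, 2.52, 0.01], [-0.02, 2.52, 0.0], [-0.01, 2.51, 0.0], [-0.02, 2.52, 0.01], [-0.01, 2.52, -0.0]] 
"rotation": [[0.0, -0.001, 0.001], [0.001, -0.001, 0.0], [0.0, -0.001, 0.001], [0.001, -0.0, 0.0], [0.0, -0.001, 0.001]] 
 fingers 5 max 2.52 0.001
```

jog_arm(fingers=[0, 0, 0, 0, 0, 0], translation=[[0, 3.5, 0], [0, 4, 0], [0, 4, 0], [0, 4, 0], [0, 3, 0], [0, 0, 0]], rotation=[[0, 0, 0], [0, 0, 0], [0, 0, 0], [0, 0, 0], [0, 0, 0], [0, 0, 0]])

```text
time_s: 22.58
position: [547.9, -81.3, 214.1]
eef_rot: [0.0, 0.999, 0.048, -0.001]
contact_force: [0.0, 0.1, -0.8]
opening: 85.2
```

```bash
python3 st2.py; python3 - <<'E'
from pl import *
for c,n,(x0,y0,x1,y1) in (('scene','s12',(350,200,450,290)),('top','t12',(180,160,300,240))):
    f=grab(c,n+'.png'); im=cv2.imread(f'pics/{n}.png')[y0:y1,x0:x1]; im=cv2.resize(im,None,fx=6,fy=6,interpolation=cv2.INTER_CUBIC); cv2.imwrite(f'pics/{n}z.png',cv2.convertScaleAbs(im,alpha=1.4,beta=20))
E
```

```text
22.575 [547.92863278 -81.32918685 214.10555647] rot [-0.287 -0.     0.006] [ 0.66  0.27 -0.69  1.67  0.18  1.27  0.03] F [ 0.   0.1 -0.8] M [ 0.05  0.   -0.05] 85.17788164874926
jig [  -1.2 -304.8  214.1]
```

View pics/s12z.png

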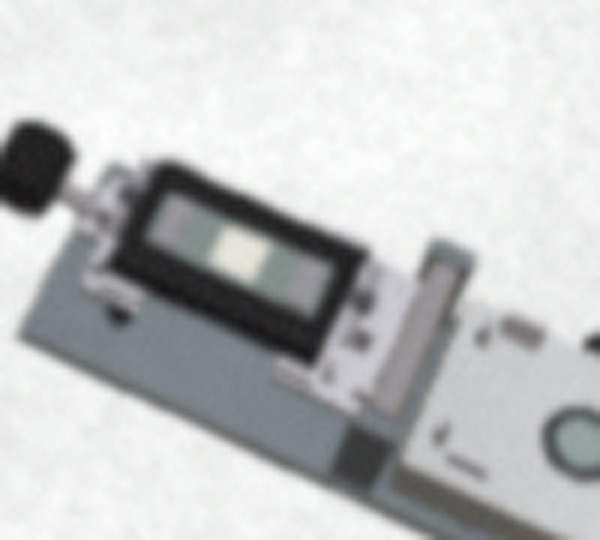

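View pics/t12z.png

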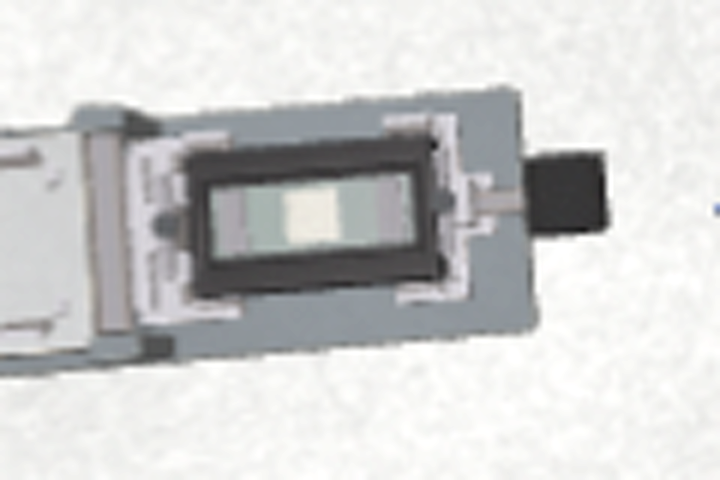

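```bash
python3 - <<'E'
from edge import *
from pl import J
F={c:env.grab_frame(c) for c in ['scene','top']}
jt=[('top',(50,-155,0),(-50,-155,0)),('top',(-50,-150,6),(-50,-10,6)),('top',(50,-155,12),(50,-20,12)),('top',(-50,100,6),(-50,150,6))]
js=[('scene',(50,-155,0),(50,155,0)),('scene',(-50,-150,12),(-50,-100,12)),('scene',(-50,155,12),(50,155,12)),('scene',(-50,-155,12),(50,-155,12))]
def rect(c,z): 
    q=[(-28,-126,z),(28,-126,z),(28,-30,z),(-28,-30,z)]; return [(c,q[i],q[(i+1)%4]) for i in range(4)]
for c,je in (('top',jt),('scene',js)):
    p,m=fit(F,je,J,Ws=(4,2)); print(c,'jig',p.round(3),m.round(2))
    for z in ((69,66,72) if c=='top' else (69,)):
        e=rect(c,z)
        if c=='scene': e=[e[0],e[2],e[3]]
        ph,mh=fit({c:F[c]},e,J,Ws=(3,2)); print(c,'holder',z,ph.round(3),mh.round(2))
E
```

```text
top jig [5.16511e+02 2.22415e+02 1.04000e-01] [ 0.02 -0.07  0.05 -0.11]
top holder 69 [5.18963e+02 2.20202e+02 7.00000e-02] [0.15 0.24 0.01 0.39]
top holder 66 [5.17788e+02 2.20820e+02 8.60000e-02] [ 0.35  0.25 -0.04  0.38]
top holder 72 [5.17382e+02 2.19700e+02 8.60000e-02] [ 0.25  0.16 -0.24  0.28]
scene jig [5.17463e+02 2.22990e+02 9.20000e-02] [ 0.57 -1.14 -0.01 -0.31]
scene holder 69 [5.19834e+02 2.21916e+02 1.17000e-01] [-0.19 -0.18 -0.1 ]
```

```bash
python3 - <<'E'
from pl import *
p,r,s=cur()
print(jp(0,-176,60))
Q=Rtool(J[2])
rows(p,r,[((536.1,46.9,130),Q,6),((536.1,46.9,60),Q,4)],0)
E
```

```text
[536.02088742  46.91475849  60.        ]
"translation": [[0.01, -2.07, 1.42], [0.01, -2.07, 1.41], [0.0, -2.07, 1.42], [0.01, -2.07, 1.42], [0.01, -2.07, 1.42], [0.0, -2.07, 1.42], [0.0, 0.0, 1.75], [0.0, 0.0, 1.75], [0.0, 0.0, 1.75], [0.0, 0.0, 1.75]] 
"rotation": [[0.0, 0.0, 0.0], [0.0, 0.0, 0.0], [0.0, 0.0, 0.0], [0.001, 0.0, 0.0], [-0.0, 0.0, 0.001], [-0.0, 0.0, -0.0], [-0.0, 0.0, -0.0], [-0.0, 0.0, -0.0], [-0.0, 0.0, -0.0], [-0.0, 0.0, -0.0]] 
 fingers 10 max 2.07 0.001
```

jog_arm(fingers=[0, 0, 0, 0, 0, 0.1, 0.2, 0.3], translation=[[0, -2.07, 1.42], [0, -2.07, 1.42], [0, -2.07, 1.42], [0, -2.07, 1.42], [0, -2.07, 1.42], [0, -2.07, 1.42], [0, 0, 0], [0, 0, 0]], rotation=[[0, 0, 0], [0, 0, 0], [0, 0, 0], [0, 0, 0], [0, 0, 0], [0, 0, 0], [0, 0, 0], [0, 0, 0]])

```text
time_s: 23.78
position: [536.4, 45.4, 130.5]
eef_rot: [0.001, 0.999, 0.051, 0.0]
contact_force: [0.0, -0.2, 0.1]
opening: 59.6
```

```bash
python3 - <<'E'
from pl import *
p,r,s=cur(); print(p,s['opening'],(Rtool(J[2]).inv()*r).as_rotvec().round(3),s['joint_positions'].round(2))
rows(p,r,[(jp(0,-176,60),Rtool(J[2]),4)],0)
E
```

```text
[536.36250069  45.40698368 130.50540367] 59.57136090601023 [-0.002  0.001  0.   ] [ 0.47  0.33 -0.74  1.8   0.25  1.1  -0.26]
"translation": [[-0.01, -0.04, 1.76], [-0.0, -0.04, 1.77], [-0.01, -0.04, 1.76], [-0.0, -0.04, 1.76]] 
"rotation": [[0.001, -0.0, -0.0], [0.0, -0.0, -0.0], [0.001, -0.001, -0.0], [0.0, 0.0, -0.0]] 
 fingers 4 max 1.77 0.001
```

jog_arm(fingers=[0.3, 0.3, 0.3, 0.3, 0.3, 0.8, 0.8, 0.8, 0.8], translation=[[-0.01, -0.04, 1.76], [0, -0.04, 1.76], [-0.01, -0.04, 1.76], [0, -0.04, 1.76], [0, 0, 0], [0, 0, 0], [0, 0, 0], [0, 0, 0], [0, 0, 0]], rotation=[[0, 0, 0], [0, 0, 0], [0, 0, 0], [0, 0, 0], [0, 0, 0], [0, 0, 0], [0, 0, 0], [0, 0, 0], [0, 0, 0]], squeeze=25)

```text
time_s: 24.9
position: [536.3, 47.2, 60.3]
eef_rot: [0.001, 0.999, 0.051, 0.001]
contact_force: [-0.7, 0.4, 5.2]
opening: 29.5
```

```bash
cat > st3.py <<'E'
from pl import *
p,r,s=cur(); l=M.T@(p-[J[0],J[1],0]); print(s['time_s'],p,s['opening'],s['joint_positions'].round(2),'F',(M.T@s['contact_force']).round(1),'jig',l.round(1),'ang',np.arctan2(l[2]-60,-l[1]).round(3),'r',np.hypot(l[2]-60,l[1]).round(1))
E
python3 st3.py; python3 - <<'E'
from pl import *
from ik import *
p,r,s=cur(); Q=Rtool(J[2]); q=s['joint_positions']
for a in np.linspace(0,np.pi,9):
    q,e,w=ik(jp(0,-176*np.cos(a),60+176*np.sin(a)),Q,q); print(round(a,2),q.round(2),round(e,2),round(w,3))
As=np.linspace(0,3.18,33)
rows(jp(0,-176,60),Q,[(jp(0,-176*np.cos(a),60+176*np.sin(a)),Q,1) for a in As[1:]],0)
E
```

```text
24.9 [536.25600805  47.21591721  60.29924509] 29.464083460295175 [ 0.42  0.43 -0.7   1.86  0.33  0.97 -0.32] F [-0.7  0.4  5.2] jig [   0.3 -175.7   60.3] ang 0.002 r 175.7
0.0 [ 0.43  0.43 -0.71  1.86  0.33  0.97 -0.32] 0.0 0.0
0.39 [ 0.44  0.34 -0.74  1.81  0.26  1.09 -0.29] 0.0 0.0
0.79 [ 0.41  0.28 -0.78  1.74  0.21  1.2  -0.33] 0.0 0.0
1.18 [ 0.33  0.27 -0.81  1.67  0.21  1.28 -0.42] 0.0 0.0
1.57 [ 0.21  0.31 -0.84  1.61  0.24  1.32 -0.56] 0.0 0.0
1.96 [ 0.08  0.38 -0.84  1.57  0.29  1.32 -0.7 ] 0.0 0.0
2.36 [-0.05  0.47 -0.82  1.55  0.35  1.28 -0.82] 0.0 0.0
2.75 [-0.14  0.56 -0.79  1.55  0.42  1.2  -0.9 ] 0.0 0.0
3.14 [-0.19  0.65 -0.75  1.58  0.48  1.1  -0.96] 0.0 0.0
"translation": [[-0.0, -0.09, -1.75], [0.0, -0.26, -1.73], [0.0, -0.43, -1.69], [0.0, -0.59, -1.64], [0.0, -0.76, -1.58], [0.0, -0.91, -1.49], [0.0, -1.05, -1.4], [0.0, -1.18, -1.28], [0.0, -1.31, -1.16], [0.0, -1.42, -1.03]] 
"rotation": [[0.0, 0.0, 0.0], [0.0, 0.0, 0.0], [0.0, 0.0, 0.0], [0.0, 0.0, 0.0], [0.0, 0.0, 0.0], [0.0, 0.0, 0.0], [0.0, 0.0, 0.0], [0.0, 0.0, 0.0], [0.0, 0.0, 0.0], [0.0, 0.0, 0.0]] 
 fin
[... 301 characters left out ...]
.0], [0.0, 0.0, 0.0], [0.0, 0.0, 0.0], [0.0, 0.0, 0.0], [0.0, 0.0, 0.0], [0.0, 0.0, 0.0], [0.0, 0.0, 0.0], [0.0, 0.0, 0.0]] 
 fingers 10 max 1.75 0.0
"translation": [[0.0, -1.57, 0.78], [0.0, -1.47, 0.94], [0.0, -1.38, 1.08], [0.0, -1.26, 1.21], [0.0, -1.13, 1.33], [0.0, -1.0, 1.43], [0.0, -0.85, 1.53], [0.0, -0.7, 1.6], [0.0, -0.53, 1.67], [0.0, -0.36, 1.71]] 
"rotation": [[0.0, 0.0, 0.0], [0.0, 0.0, 0.0], [0.0, 0.0, 0.0], [0.0, 0.0, 0.0], [0.0, 0.0, 0.0], [0.0, 0.0, 0.0], [0.0, 0.0, 0.0], [0.0, 0.0, 0.0], [0.0, 0.0, 0.0], [0.0, 0.0, 0.0]] 
 fingers 10 max 1.71 0.0
"translation": [[0.0, -0.2, 1.74], [0.0, -0.02, 1.75]] 
"rotation": [[0.0, 0.0, 0.0], [0.0, 0.0, 0.0]] 
 fingers 2 max 1.75 0.0
```

jog_arm(fingers=[0.8, 0.8, 0.8], translation=[[0, -0.09, -1.75], [0, -0.26, -1.73], [0, -0.43, -1.69]], rotation=[[0, 0, 0], [0, 0, 0], [0, 0, 0]])

```text
time_s: 25.28
position: [535.3, 55.1, 112.0]
eef_rot: [0.001, 0.999, 0.051, 0.001]
contact_force: [6.1, 2.7, -6.7]
opening: 29.5
```

```bash
python3 st3.py; python3 - <<'E'
from pl import *
for c,n,(x0,y0,x1,y1) in (('scene','s13',(350,180,450,280)),):
    f=grab(c,n+'.png'); im=cv2.imread(f'pics/{n}.png')[y0:y1,x0:x1]; im=cv2.resize(im,None,fx=6,fy=6,interpolation=cv2.INTER_CUBIC); cv2.imwrite(f'pics/{n}z.png',cv2.convertScaleAbs(im,alpha=1.4,beta=20))
E
```

```text
25.275 [535.34251166  55.11324088 111.98682005] 29.49876243837649 [ 0.44  0.36 -0.74  1.82  0.28  1.07 -0.3 ] F [ 6.3  2.  -6.7] jig [   0.2 -167.8  112. ] ang 0.3 r 175.6
```

View pics/s13z.png

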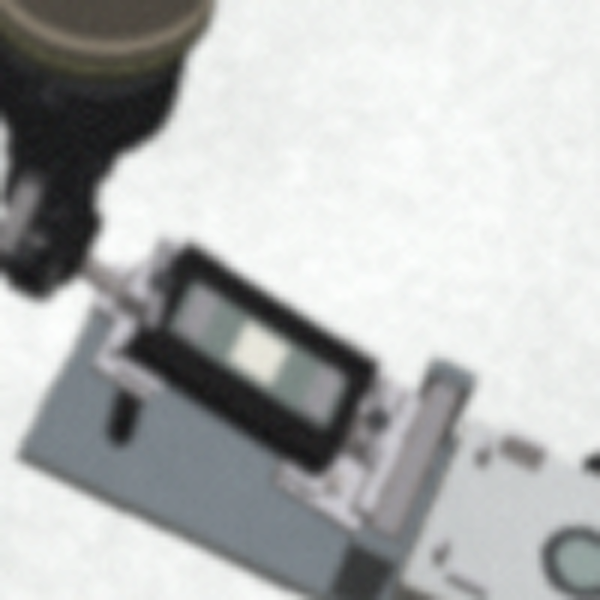

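jog_arm(fingers=[0.8, 0.8, 0.8, 0.8], translation=[[0, -0.59, -1.64], [0, -0.76, -1.58], [0, -0.91, -1.49], [0, -1.05, -1.4]], rotation=[[0, 0, 0], [0, 0, 0], [0, 0, 0], [0, 0, 0]])

```text
time_s: 25.82
position: [532.0, 87.5, 172.6]
eef_rot: [0.001, 0.999, 0.05, 0.001]
contact_force: [7.6, 1.1, -6.2]
opening: 29.5
```

```bash
python3 st3.py; python3 - <<'E'
from pl import *
for c,n,(x0,y0,x1,y1) in (('scene','s14',(350,170,450,270)),('top','t14',(170,150,290,240))):
    f=grab(c,n+'.png'); im=cv2.imread(f'pics/{n}.png')[y0:y1,x0:x1]; im=cv2.resize(im,None,fx=6,fy=6,interpolation=cv2.INTER_CUBIC); cv2.imwrite(f'pics/{n}z.png',cv2.convertScaleAbs(im,alpha=1.4,beta=20))
E
```

```text
25.825 [532.03495659  87.51683258 172.61629376] 29.49635562843653 [ 0.42  0.29 -0.77  1.76  0.22  1.18 -0.32] F [ 7.7  0.3 -6.2] jig [   0.2 -135.2  172.6] ang 0.695 r 176.0
```

View pics/s14z.png

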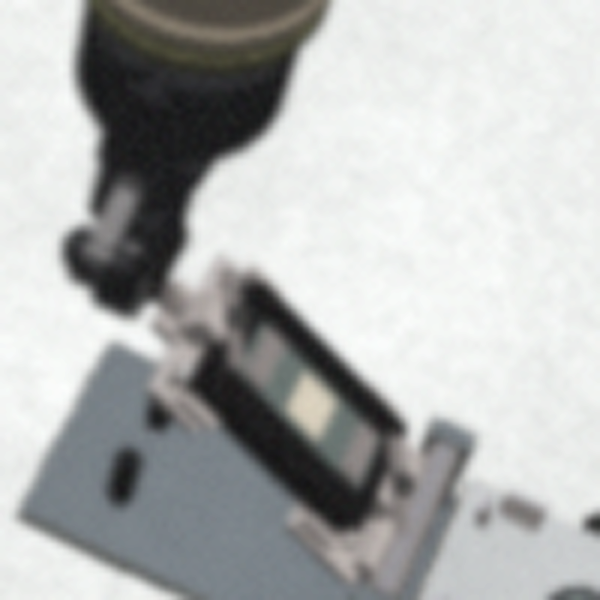

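View pics/t14z.png

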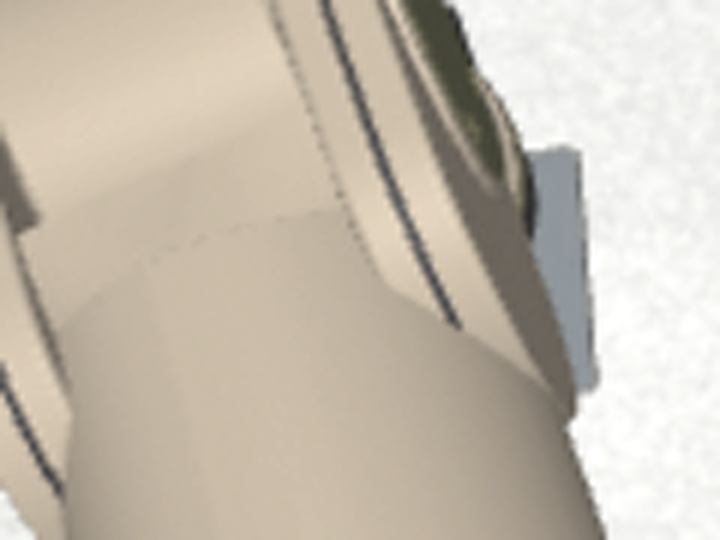

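jog_arm(fingers=[0.8, 0.8, 0.8, 0.8, 0.8, 0.8, 0.8], translation=[[0.05, -1.18, -1.28], [0, -1.31, -1.16], [0, -1.42, -1.03], [0, -1.51, -0.88], [0, -1.59, -0.73], [0, -1.65, -0.56], [0, -1.71, -0.4]], rotation=[[0, 0, 0], [0, 0, 0], [0, 0, 0], [0, 0, 0], [0, 0, 0], [0, 0, 0], [0, 0, 0]])

```text
time_s: 26.8
position: [521.5, 191.9, 232.9]
eef_rot: [0.001, 0.999, 0.05, 0.0]
contact_force: [2.8, -3.3, -1.7]
opening: 29.7
```

```bash
python3 st3.py
```

```text
26.8 [521.50443497 191.90615257 232.89955596] 29.666727945409317 [ 0.27  0.29 -0.83  1.64  0.22  1.31 -0.5 ] F [ 2.5 -3.6 -1.7] jig [  0.3 -30.3 232.9] ang 1.397 r 175.5
```

jog_arm(fingers=[0.8, 0.8, 0.8, 0.8, 0.8, 0.8, 0.8, 0.8, 0.8], translation=[[0, -1.73, -0.22], [0, -1.75, -0.06], [0, -1.74, 0.12], [0, -1.73, 0.3], [0, -1.68, 0.46], [0, -1.63, 0.63], [0, -1.57, 0.78], [0, -1.47, 0.94], [0, -1.38, 1.08]], rotation=[[0, 0, 0], [0, 0, 0], [0, 0, 0], [0, 0, 0], [0, 0, 0], [0, 0, 0], [0, 0, 0], [0, 0, 0], [0, 0, 0]])

```text
time_s: 27.92
position: [506.6, 339.6, 192.0]
eef_rot: [-0.0, 0.999, 0.051, 0.001]
contact_force: [4.4, 0.6, 3.7]
opening: 29.7
```

```bash
python3 st3.py
```

```text
27.925 [506.55390693 339.63618711 191.96853758] 29.742562392037552 [-0.03  0.46 -0.84  1.55  0.35  1.29 -0.81] F [4.4 0.1 3.7] jig [  0.5 118.2 192. ] ang 2.301 r 177.2
```

jog_arm(fingers=[0.8, 0.8, 0.8, 0.8, 0.8, 0.8], translation=[[0, -1.26, 1.21], [0, -1.13, 1.33], [0, -1.0, 1.43], [0, -0.85, 1.53], [0, -0.7, 1.6], [0, 0, 0]], rotation=[[0, 0, 0], [0, 0, 0], [0, 0, 0], [0, 0, 0], [0, 0, 0], [0, 0, 0]])

```text
time_s: 28.68
position: [501.5, 389.2, 119.9]
eef_rot: [-0.001, 0.999, 0.051, 0.001]
contact_force: [6.3, 6.1, -0.0]
opening: 29.6
```

```bash
python3 st3.py; python3 - <<'E'
from pl import *
p,r,s=cur(); Q=Rtool(J[2]); a0=2.8
print(jp(0,-176*np.cos(2.782),60+176*np.sin(2.782)))
As=np.linspace(2.782,3.18,9)
rows(jp(0,-176*np.cos(2.782),60+176*np.sin(2.782)),Q,[(jp(0,-176*np.cos(a),60+176*np.sin(a)),Q,1) for a in As[1:]],0)
E
```

```text
28.675 [501.49702884 389.19171815 119.92631913] 29.58264194930257 [-0.14  0.58 -0.8   1.55  0.44  1.19 -0.92] F [ 6.9  5.5 -0. ] jig [  0.5 168.  119.9] ang 2.799 r 178.4
[501.32532817 385.88683212 121.93316269]
"translation": [[-0.0, -0.29, 0.83], [0.0, -0.24, 0.84], [0.0, -0.21, 0.85], [-0.0, -0.16, 0.86], [-0.0, -0.12, 0.87], [-0.0, -0.07, 0.87], [-0.0, -0.03, 0.87], [-0.0, 0.01, 0.88]] 
"rotation": [[0.0, 0.0, 0.0], [0.0, 0.0, 0.0], [0.0, 0.0, 0.0], [0.0, 0.0, 0.0], [0.0, 0.0, 0.0], [0.0, 0.0, 0.0], [0.0, 0.0, 0.0], [0.0, 0.0, 0.0]] 
 fingers 8 max 0.88 0.0
```

jog_arm(fingers=[0.8, 0.8, 0.8, 0.8, 0.8, 0.8, 0.8, 0.8, 0.8], translation=[[0.05, -0.32, 0.83], [0, -0.26, 0.84], [0, -0.21, 0.85], [0, -0.16, 0.86], [0, -0.12, 0.87], [0, -0.07, 0.87], [0, -0.03, 0.87], [0, 0, 0], [0, 0, 0]], rotation=[[0, 0, 0], [0, 0, 0], [0, 0, 0], [0, 0, 0], [0, 0, 0], [0, 0, 0], [0, 0, 0], [0, 0, 0], [0, 0, 0]])

```text
time_s: 29.8
position: [500.5, 399.7, 60.2]
eef_rot: [-0.0, 0.999, 0.051, 0.0]
contact_force: [4.6, 6.6, -1.3]
opening: 29.7
```

```bash
python3 st3.py
```

```text
29.8 [500.51315268 399.67796502  60.20325492] 29.678264324657743 [-0.19  0.66 -0.76  1.58  0.49  1.11 -0.97] F [ 5.3  6.1 -1.3] jig [  0.6 178.5  60.2] ang 3.14 r 178.5
```

jog_arm(fingers=[0.8, 0.8, 0.8, 0.8], translation=[[0, 0, 0.2], [0, 0, 0.2], [0, 0, 0.1], [0, 0, 0]], rotation=[[0, 0, 0], [0, 0, 0], [0, 0, 0], [0, 0, 0]])

```text
time_s: 30.3
position: [500.5, 399.7, 55.5]
eef_rot: [-0.0, 0.999, 0.051, 0.0]
contact_force: [3.8, 6.6, 0.6]
opening: 29.8
```

```bash
python3 st3.py; python3 - <<'E'
from pl import *
for c,n,(x0,y0,x1,y1) in (('scene','s15',(360,190,490,310)),):
    f=grab(c,n+'.png'); im=cv2.imread(f'pics/{n}.png')[y0:y1,x0:x1]; im=cv2.resize(im,None,fx=5,fy=5,interpolation=cv2.INTER_CUBIC); cv2.imwrite(f'pics/{n}z.png',cv2.convertScaleAbs(im,alpha=1.4,beta=20))
E
```

```text
30.3 [500.52078249 399.72622458  55.46927578] 29.83226409480397 [-0.19  0.66 -0.76  1.58  0.5   1.1  -0.97] F [4.5 6.2 0.6] jig [  0.6 178.6  55.5] ang -3.116 r 178.6
```

View pics/s15z.png

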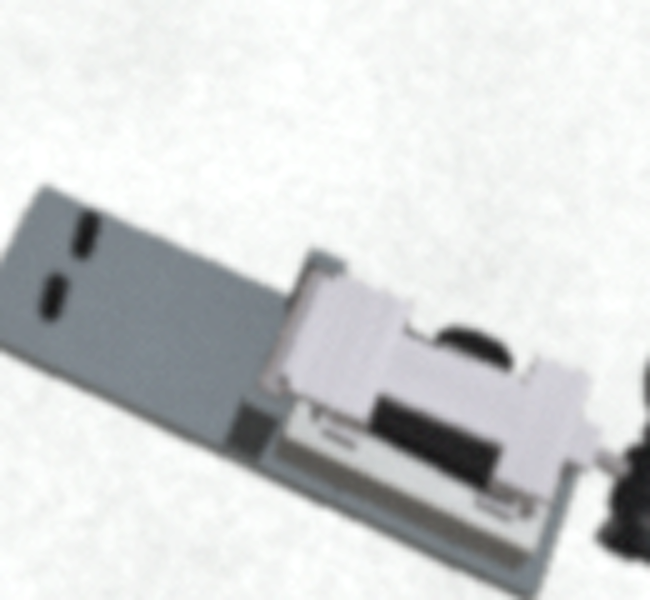

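jog_arm(fingers=[0.8, 0.8, 0.8, 0.8], translation=[[0, 0, 0.2], [0, 0, 0.2], [0, 0, 0], [0, 0, 0]], rotation=[[0, 0, 0], [0, 0, 0], [0, 0, 0], [0, 0, 0]])

```text
time_s: 30.85
position: [500.5, 399.6, 51.3]
eef_rot: [-0.0, 0.999, 0.051, 0.0]
contact_force: [4.2, 6.1, -0.1]
opening: 29.3
```

```bash
python3 st3.py
```

```text
30.85 [500.48470806 399.57700994  51.33223268] 29.28140887774704 [-0.19  0.67 -0.76  1.58  0.5   1.09 -0.97] F [ 4.8  5.7 -0.1] jig [  0.6 178.4  51.3] ang -3.093 r 178.7
```

jog_arm(fingers=[0.3, 0.3, 0.1, 0, 0, 0, 0, 0, 0, 0], translation=[[0, 0, 0], [0, 0, 0], [0, 0, -1], [0, 0, -3], [0, 0, -4], [0, 0, -4], [0, -3, -4], [0, -4, -3], [0, -4, 0], [0, -4, 0]], rotation=[[0, 0, 0], [0, 0, 0], [0, 0, 0], [0, 0, 0], [0, 0, 0], [0, 0, 0], [0, 0, 0], [0, 0, 0], [0, 0, 0], [0, 0, 0]])

```text
time_s: 32.1
position: [485.8, 548.6, 242.8]
eef_rot: [0.001, 0.999, 0.05, 0.001]
contact_force: [0.8, -0.3, -0.3]
opening: 85.3
```

```bash
python3 st3.py; python3 - <<'E'
from pl import *
for c,n,(x0,y0,x1,y1) in (('scene','s16',(360,190,490,310)),('top','t16',(120,150,280,240))):
    f=grab(c,n+'.png'); im=cv2.imread(f'pics/{n}.png')[y0:y1,x0:x1]; im=cv2.resize(im,None,fx=5,fy=5,interpolation=cv2.INTER_CUBIC); cv2.imwrite(f'pics/{n}z.png',cv2.convertScaleAbs(im,alpha=1.4,beta=20))
E
```

```text
32.1 [485.79213349 548.61298555 242.788298  ] 85.26987944150657 [-0.47  0.7  -0.79  1.09  0.48  1.52 -1.05] F [ 0.8 -0.4 -0.3] jig [  1.1 328.2 242.8] ang 2.633 r 375.7
```

View pics/s16z.png

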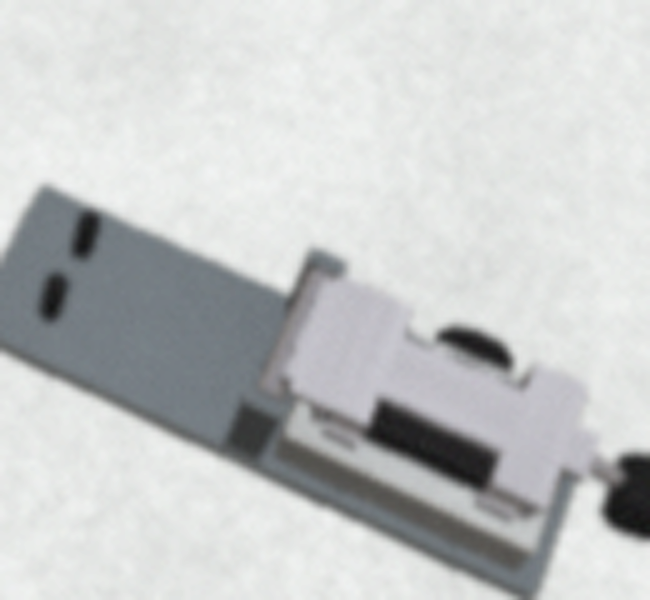

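View pics/t16z.png

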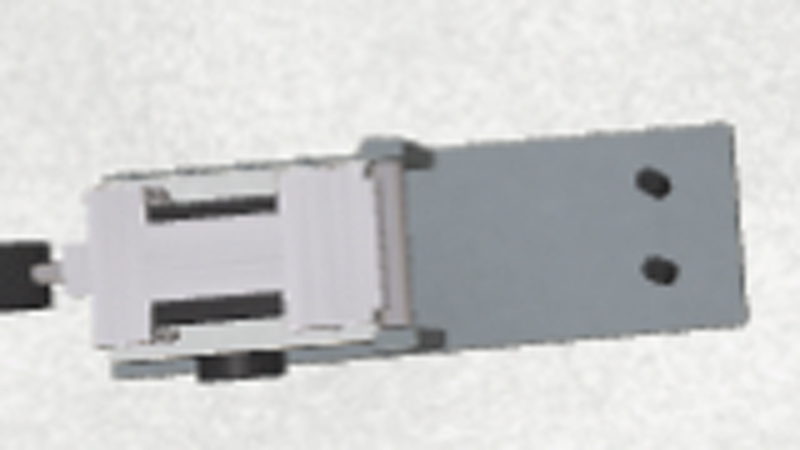

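```bash
python3 - <<'E'
from hf import *
fs=env.grab_frame('scene'); ft=env.grab_frame('top')
for f,n,(x0,y0,x1,y1) in ((fs,'s17',(400,230,510,310)),(ft,'t17',(110,170,210,235))):
    s=7; im=cv2.convertScaleAbs(cv2.resize(f['frame'][y0:y1,x0:x1,::-1],None,fx=s,fy=s,interpolation=2),alpha=1.4,beta=20)
    for a,col in ((3.14,(0,200,0)),(3.05,(0,0,255))):
        def W(x,d,h): # d along arm, h out of pocket normal relative to hinge
            c,sn=np.cos(a),np.sin(a); return jp(x,1-d*c-h*sn*-1*-1 if False else 1+(-d*c+h*sn),60+d*sn+h*c)
        k=[W(16*0+15*e,176+16*np.cos(t_),16*np.sin(t_)) for e in (-1,1) for t_ in np.linspace(0,6.283,25)]
        uv=((proj(f,k)-[x0,y0]+.5)*s).astype(int)
        for q in (uv[:25],uv[25:]): cv2.polylines(im,[q.reshape(-1,1,2)],True,col,1)
        uv=((proj(f,[W(-12,147,-15),W(12,147,-15)])-[x0,y0]+.5)*s).astype(int); cv2.line(im,tuple(map(int,uv[0])),tuple(map(int,uv[1])),col,1)
    cv2.imwrite(f'pics/{n}.png',im)
E
```

```text
(no output)
```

View pics/s17.png

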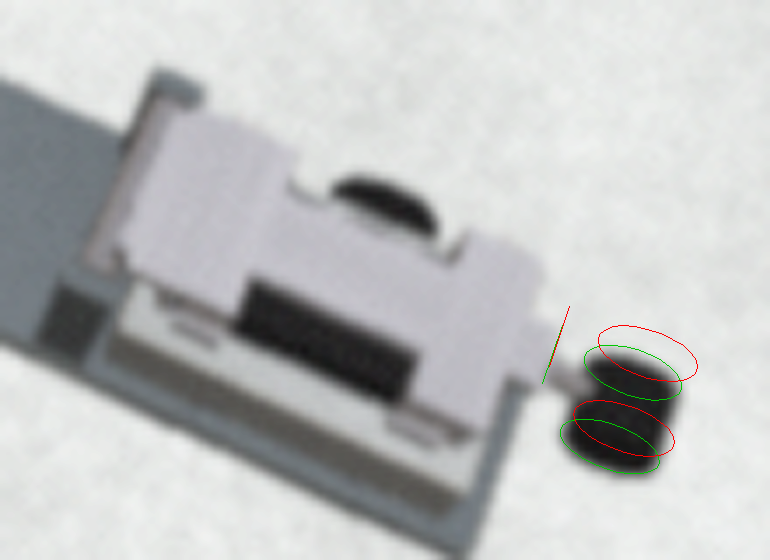

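View pics/t17.png

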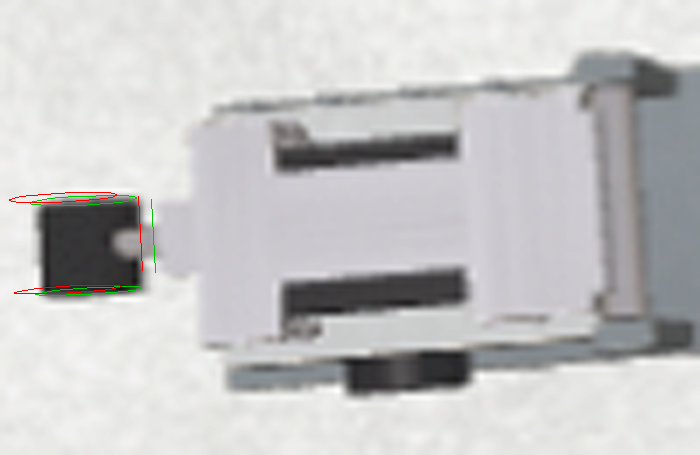

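```bash
python3 - <<'E'
from hf import *
fs=env.grab_frame('scene'); ft=env.grab_frame('top')
Rm=M@np.array([[0,1,0],[-1,0,0],[0,0,1.]])
for f,n,(x0,y0,x1,y1),o in ((fs,'s18',(410,240,490,310),(.55,-.1)),(ft,'t18',(130,175,210,235),(.4,.6))):
    s=9; im=cv2.convertScaleAbs(cv2.resize(f['frame'][y0:y1,x0:x1,::-1],None,fx=s,fy=s,interpolation=2),alpha=2.2,beta=20)
    for c,zs,cols in ((jp(0,78,0),(43,61),((0,0,255),(0,255,0))),):
        box(f,im,x0-o[0],y0-o[1],s,c,Rm,96,56,zs,cols)
    cv2.imwrite(f'pics/{n}.png',im)
E
```

```text
(no output)
```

View pics/s18.png

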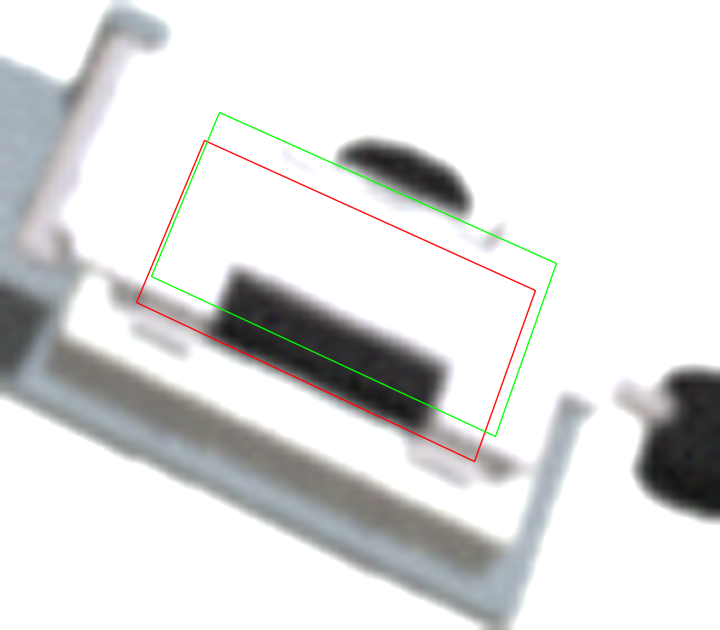

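View pics/t18.png

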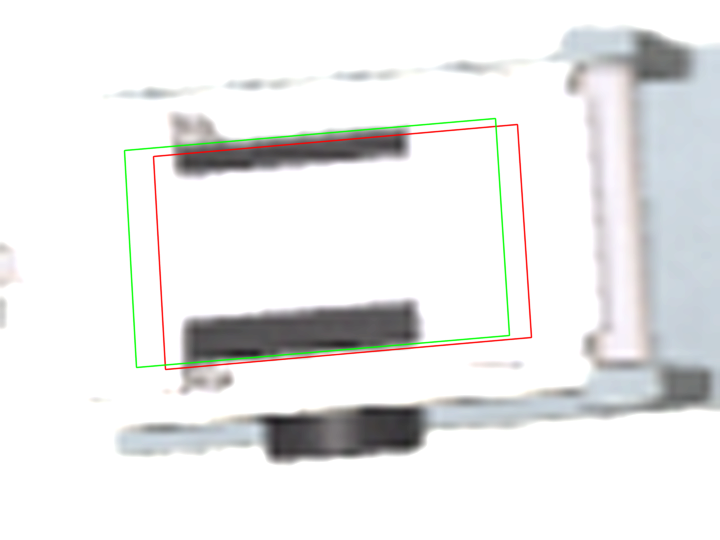

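```bash
python3 - <<'E'
from h import *
s=env.sense(); print(s['time_s'],s['contact_force'],np.abs(s['joint_vel']).max()); print(env.job_done())
E
```

```text
32.4 [0.80593667 0.85072352 0.0482523 ] 0.012514303321354642
the job is handed in; nothing more can be done
None
```

The job is handed in at 32.4 s of the 72 s allowed, and as far as the cameras show the holder is in the nest, glass down, with the flipper over it. No verdict is reported.

**What I did**
- I swung the empty flipper down by the knob, took the holder from the rack with the tool tilted 27°, and lowered it into the pocket. I shifted about 1 mm sideways when a pocket wall pushed back, then let go.
- I then swung the flipper over at about 0.8 rad/s and left it there, with the gripper open and well clear.

**Last checks**
- **Flipper:** the drawn knob outline fits 3.14 rad in both pictures and does not fit 3.05 rad.
- **Holder:** its long sides match the predicted outline resting on the nest floor within about 1 px (roughly 2 mm). Its position along its length is hidden under the plate, so that part is unchecked.
- **Bystanders:** I only looked at them in a picture taken during the placing, where the jar, phone and slide box stood as at the start. I did not measure them afterwards, but the arm stayed away from them.

**What disagreed**
- **Rack approach:** the planned 40° tilt was out of reach, and the arm stopped at its range limits on joints 2 and 4. I switched to 27°.
- **Holder angle:** it seemed to sit about 0.06 rad nose-down in the grip. I corrected for that before lowering it.
- **Hinge position:** my estimate differed by 1 to 2 mm between the two ends of the swing.
- **End of swing:** the flipper was still slightly short of level when the tool reading already said 3.14. Pushing down further closed it, with almost no force felt.

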